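# Empty the sample warmer

### The arm

A 7-joint arm with a two-finger parallel gripper is mounted at the origin on the work surface. World frame = base frame: x ahead of the robot, y to its left, z up, the work surface at z = 0. Lengths are in m, angles in degrees, forces in N, time in s.
With the tool pointing down it reaches from about 0.425 to 0.875 m from the base axis. Payload 9.9 kg.
Tool frame: the origin (TCP) lies between the finger pads; the fingertips stand ahead of it and the grasp point (between the pads) lies 11 mm behind it (env.finger_overhang is the z of the fingertips in the tool frame, in m); z points along the fingers, y is the direction in which the jaws open and shut (so a half turn about z gives the same grasp; the last joint's range is limited). The gripper opens to 85 mm and grips with 20 to 120 N. Pads are 22 mm wide; open, the fingers measure 114 mm over their backs; the gripper's body (76 mm by 85 mm) begins 54 mm behind the grasp point. The pads swing forward as they close: fully open they stand 13 mm farther back than shut.
Start: joints at [67.105, 32.985, 1.427, 82.34, -0.859, 64.687, -3.237], TCP at [0.21, -0.642, 0.239] pointing down, gripper open.
Joint ranges: [-157.87, 157.87], [-19.46, 123.44], [-87.15, 90], [11.01, 140.99], [-62.26, 242.26], [9.8, 113.94], [-161.44, 161.44]. Speed limits (degrees/s): [127.2, 127.2, 172.46, 172.46, 180, 180, 180].

### API

Orientations are given as [roll, pitch, yaw] about the fixed x, y, z axes, in that order (R = Rz(yaw) Ry(pitch) Rx(roll)).
In Python, from bench import status, viewer, workorder, env gives the robot as it stands.
- The arm moves only by the tool step_arm, never from a script. Its argument "rows" is a list of rows, each an object of numbers: "tx", "ty", "tz": the shift along the tool's x, y, z in cm; "ax", "ay", "az": the turn, a rotation vector about the tool's x, y, z in degrees. A call has 1 to 8 rows; each row shifts and turns the commanded pose from where the row before left it, along the tool's axes as they then stand; what a row does not reach is not made up. A row lasts 1/12 s, in which the tool goes at most 41.7 mm and 7.16 degrees, less where a joint would pass 70% of its speed; a pose out of reach is approached as far as the arm can. A call is refused whole if a number of a shift passes 4.17 or a number of a turn 7.16, either way. A call with a gripper value outside its range is refused whole. "jaw" is the finger opening in cm, from 0 to 8.54, set as the call begins (left out, the last holds). The fingers move at their own pace and stop on an object; "force" is the grip in N (left out, the last holds). Time passes only in rows, so rows that do not move let the fingers close. It gives the time, the measured TCP pose, the force and the opening at its end, in the units of the state.
- status.get_state(): the state, without advancing time (a new reading comes with each control period).
- viewer.camera(name): name is "side" or "top" or "wrist"; returns (picture, depth): 384x512x3 uint8, red, green, blue; 384x512 float32, m along the optical axis (not along the pixel's ray), 0 where there is no reading.
- viewer.get_calibration(name): a dict with "fx", "fy", "cx", "cy" (pixels), "pose" (4x4, takes a point from camera to world coordinates); the wrist camera has in their place "mount" (4x4, takes a point from camera to tool coordinates, whose origin is the TCP and whose axes are the flange's). Camera axes: x right, y down, z forward; pixel columns grow to the right and rows downward; lengths in m; the calibration is good to about 2 mm. A picture is of the moment at which its call begins: read the wrist's pose just before it. get_calibration takes no time and is no camera call.
- workorder.close_job(): hands the job in, once; it reports no verdict.
The state is a dict: "clock": time; "qpos": joint angles; "joint_velocities": joint speeds; "joint_torque": joint torques, N m; "position": TCP position; "orientation": TCP orientation; "wrist_force": force on the tool from outside, world axes, zero at the start; "wrist_torque": the same for the moment, N m; "width": finger opening in m.
Only numpy, scipy, OpenCV 4.12 (cv2) and the standard library are available. Lean on these libraries where they do the work, as an engineer would, in place of code of your own. Each camera call takes 0.05 s, during which the arm holds its last target.

### The job

Throw the lever at the left end of the sample warmer over to the far side to switch the warmer off, then swing its lid back past upright so that it stays open on its own. With the lid open, move every jar from the warmer to the divided crate, each standing upright in a free cell of its own. When all are out, swing the lid shut again; leave the short jar that is already in the crate in its cell and do not shift the other things on the bench.

Things in the scene. Friction and masses are not known exactly. Their poses are not given: they have to be found in the camera images.
- warmer: White clamshell box fixed to the bench, 106 mm deep (its x), 300 mm wide (y), with a blue block 70 mm wide, 52 mm high on its left (+y) end carrying the lever. Origin: centre of the box's underside (block not counted). Handle side -x, hinge along +x edge. Inner floor 30 mm above the bench, walls 5 mm thick, rim at 52 mm; a ledge as high as the rim fills the rear 18 mm inside. Jars: one row along y, 58 mm apart
- lid (a joint): angle of the lid: 0 shut, grows as it opens, 1.57 upright, stop at 2.05. The lid weighs about 0.4 kg with a damped hinge: it sinks shut when let go well short of upright and falls back to the stop, and stays, once past upright
- lid_hinge (a point): point on the hinge axis at the middle of the lid's rear edge, 52 mm above the bench; the axis runs along the warmer's y
- lid_bar (a point): middle of the lid's handle, a steel bar 12 mm thick, 120 mm long along the warmer's y, on two end arms 42 mm off the lid's front face (clear space behind). Lid shut: 87 mm above the bench, 148 mm in front of the hinge axis and 35 mm above it. The lid is a hollow shell 60 mm high, 4 mm thick, top 112 mm above the bench when shut. The bar is round and can turn between the pads of a gripper held vertical
- lever (a joint): angle of the switch lever: 0 leaning to the warmer's front (on), 1.0 leaning to the back (off); needs at least 0.8 to be off. Stays where it is left
- lever_tip (a point): tip of the black switch lever on the blue end block, lever about 60 mm long; it swings from the front (-x) to the back (+x) of the warmer
- crate: Grey divided crate fixed to the bench, 152 mm (its x) by 196 mm (its y) by 32 mm high, walls and floor 4 mm. Two by three cells: centres at x = -37 and +37 mm, y = -64, 0 and +64 mm in its frame; each cell is 70 mm by 60 mm inside, 28 mm deep. Origin: centre of the underside
- crate_in (a point): centre of the crate's inner floor, 4 mm above the bench, axes as the crate's
- jar1: Straight-sided amber glass sample jar with a white cap, 44 mm diameter, 70 mm tall, about 0.1 kg, bottom-heavy; stands in the warmer at the start (or absent). Origin: centre of its underside; z is its axis, up
- jar2: Straight-sided amber glass sample jar with a white cap, 44 mm diameter, 70 mm tall, about 0.1 kg, bottom-heavy; stands in the warmer at the start (or absent). Origin: centre of its underside; z is its axis, up
- jar3: Straight-sided amber glass sample jar with a white cap, 44 mm diameter, 70 mm tall, about 0.1 kg, bottom-heavy; stands in the warmer at the start (or absent). Origin: centre of its underside; z is its axis, up
- jar4: Straight-sided amber glass sample jar with a white cap, 44 mm diameter, 70 mm tall, about 0.1 kg, bottom-heavy; stands in the warmer at the start (or absent). Origin: centre of its underside; z is its axis, up
- jar5: Straight-sided amber glass sample jar with a white cap, 44 mm diameter, 70 mm tall, about 0.1 kg, bottom-heavy; stands in the warmer at the start (or absent). Origin: centre of its underside; z is its axis, up
- stub1: Short amber jar with a white cap, 44 mm diameter, 50 mm tall, already in a cell of the crate (or absent); leave it there. Origin: centre of its underside
- stub2: Short amber jar with a white cap, 44 mm diameter, 50 mm tall, already in a cell of the crate (or absent); leave it there. Origin: centre of its underside
- flask: conical glass flask, 72 mm across, 105 mm tall; bystander
- beaker: glass beaker, 66 mm across, 85 mm tall; bystander
- washbottle: white wash bottle, 64 mm across, 160 mm tall; bystander
- spatula: narrow steel laboratory spatula 175 mm long, 5 mm high, lying near the robot; bystander
- dish: flat glass dish, 90 mm across, 15 mm high; bystander
- timer: white timer, 60 mm square, 22 mm high; bystander
Mind the look-alikes: they are no part of the job. Of the things that look like the crate, the larger one is meant.

How it is judged:
By the outcome, as a careful person would: the job done as asked, in the order asked, and still so for the second after the job is handed in, with the robot touching nothing.
Of jar1, jar2, jar3, jar4, jar5 only 3 to 5 are there at a start; the rules pass over those that are not, and their reading is None.
Of stub1, stub2 only 1 to 1 are there at a start; the rules pass over those that are not, and their reading is None.
At some moment in a run one of jar1, jar2, jar3, jar4, jar5 may be knocked a few centimetres aside while the robot is not near it.
It also fails if it takes over 210 s, if anything falls off the work surface, if the arm or the gripper's body presses on something with over 40 N, if the wrist force passes 120 N, or if a joint passes its speed limit or range.

## Working session

There is one attempt and no reset: what is moved stays moved. The work goes in short steps, Python scripts to look and compute and a tool call to move; the robot and the scene stay as the last step left them, time stands still between calls to the robot, and variables do not carry over. Pictures are saved under pics/ and viewed, and the job is handed in when it is done.

Besides the shell and the picture viewer there is one more tool, called as name([rows], argument=value, ...), one row to a line, values as JSON. step_arm: Moves the arm, as the interface text tells. Its arguments: {"type":"object","properties":{"rows":{"type":"array","items":{"type":"object","properties":{"tx":{"type":"number"},"ty":{"type":"number"},"tz":{"type":"number"},"ax":{"type":"number"},"ay":{"type":"number"},"az":{"type":"number"}}}},"jaw":{"type":"number"},"force":{"type":"number"}},"required":["rows"]}

```bash
ls; mkdir -p pics; cat > h.py <<'E'
import numpy as np, cv2
from bench import status, viewer, workorder, env
from scipy.spatial.transform import Rotation as R
def shot(n,fn):
    s=status.get_state()
    p,d=viewer.camera(n); c=viewer.get_calibration(n)
    if 'pose' in c: T=np.array(c['pose'])
    else:
        W=np.eye(4);W[:3,:3]=R.from_euler('xyz',s['orientation'],degrees=True).as_matrix();W[:3,3]=s['position'];T=W@np.array(c['mount'])
    np.savez('pics/'+fn+'.npz',p=p,d=d,T=T,k=[c['fx'],c['fy'],c['cx'],c['cy']])
    cv2.imwrite('pics/'+fn+'.png',p[:,:,::-1]); return p,d
def cloud(fn):
    f=np.load('pics/'+fn+'.npz');d=f['d'];fx,fy,cx,cy=f['k']
    v,u=np.mgrid[:d.shape[0],:d.shape[1]]
    P=np.stack([(u-cx)/fx*d,(v-cy)/fy*d,d],-1)@f['T'][:3,:3].T+f['T'][:3,3]
    P[d==0]=np.nan
    return P,f['p']
def crop(fn,u0,u1,v0,v1,s,out):
    p=cv2.imread('pics/'+fn+'.png')[v0:v1,u0:u1]
    cv2.imwrite('pics/'+out+'.png',cv2.resize(p,None,fx=s,fy=s,interpolation=cv2.INTER_CUBIC))
E
python3 - <<'E'
from h import *
print(status.get_state()); print(env.finger_overhang)
for n in('top','side','wrist'):
    shot(n,n+'0'); 
    c=viewer.get_calibration(n); print(n,c)
E
```

```text
pics
{'clock': 0.0, 'qpos': array([67.105123  , 33.03248597,  1.42234079, 82.3873489 , -0.85774657,
       64.68743622, -3.23677836]), 'joint_velocities': array([-0.01834201,  0.04443349,  0.00526278, -0.00953864, -0.13524579,
        0.04088699, -0.01258051]), 'joint_torque': array([ 8.66580194e-07, -7.65767813e+01,  2.24976204e+00, -2.85972011e+01,
        1.52111182e-02,  1.25244554e-02, -6.27900113e-05]), 'position': array([ 0.20949936, -0.64118744,  0.23843864]), 'orientation': array([-1.79903473e+02,  5.97441865e-03,  1.80975290e+01]), 'wrist_force': array([0.49648931, 0.48257664, 0.68444534]), 'wrist_torque': array([ 0.08720898, -0.00089437,  0.00819015]), 'width': 0.08538568028729776}
0.008
top {'fx': 355.6497749585021, 'fy': 355.6497749585021, 'cx': 252.53248034340953, 'cy': 194.5856667227326, 'pose': array([[-0.00946322, -0.98297946,  0.18347158,  0.37272239],
       [-0.99993931,  0.00826748, -0.00728118, -0.04214867],
       [ 0.00564041, -0.18352935, -0.98299805,  1.0184437 ],
       [ 0.        ,  0.        ,  0.        ,  1.        ]])}
side {'fx': 500.1483082423674, 'fy': 500.1483082423674, 'cx': 251.62752772245258, 'cy': 194.43794484219674, 'pose': array([[-0.93455305, -0.26570118,  0.23667168,  0.22905657],
       [-0.35575201,  0.71107362, -0.60647738,  0.75854441],
       [-0.00714924, -0.65098171, -0.75905975,  1.1180747 ],
       [ 0.        ,  0.        ,  0.        ,  1.        ]])}
wrist {'fx': 279.36774036165224, 'fy': 279.36774036165224, 'cx': 259.53061333701544, 'cy': 190.60566126194254, 'mount': array([[-7.33655323e-05, -9.59502234e-01, -2.81701008e-01,
         7.12548390e-02],
       [ 9.99999939e-01, -1.66718640e-04,  3.07423039e-04,
        -3.32965308e-04],
       [-3.41937901e-04, -2.81700969e-01,  9.59502187e-01,
        -1.35763285e-01],
       [ 0.00000000e+00,  0.00000000e+00,  0.00000000e+00,
         1.00000000e+00]])}
```

View pics/top0.png

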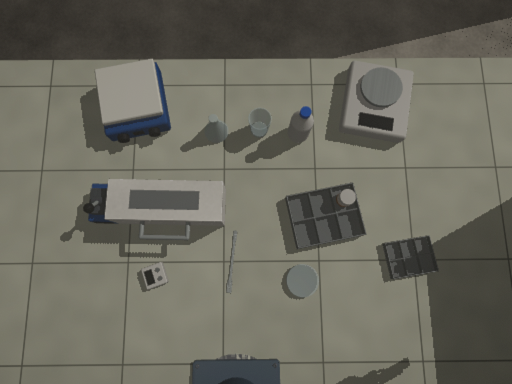

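View pics/side0.png

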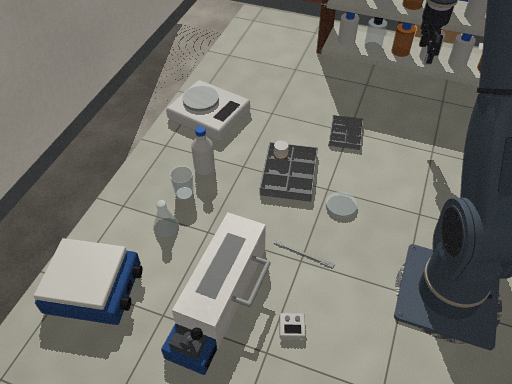

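View pics/wrist0.png

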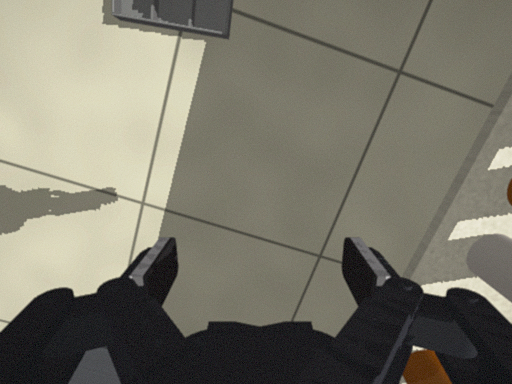

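```bash
python3 - <<'E'
from h import *
crop('top0',75,240,150,290,4.8,'a'); crop('top0',275,445,175,290,4.6,'b')
for n in('top0','side0'):
    P,p=cloud(n); z=P[...,2]
    def rect(m,name):
        m=m.astype(np.uint8); k,l,st,ce=cv2.connectedComponentsWithStats(m)
        i=1+np.argmax(st[1:,4]); q=P[l==i]
        r=cv2.minAreaRect((q[:,:2]*1000).astype(np.float32)); print(n,name,len(q),r,np.median(q[:,2]))
    X,Y=P[...,0],P[...,1]
    rect((abs(z-.112)<.012)&(Y>0.03)&(Y<.42)&(X<.6),'lid')
    rect((abs(z-.032)<.006)&(Y<-.1)&(Y>-.42)&(X>.3),'crate')
    rect((abs(z-.052)<.010)&(Y>.2)&(Y<.5)&(X<.65),'block')
E
```

```text
top0 lid 4735 ((531.264892578125, 180.72811889648438), (300.3398132324219, 106.4964828491211), 88.29935455322266) 0.11162338533250327
top0 crate 494 ((498.693359375, -253.1641082763672), (152.04490661621094, 196.69374084472656), 11.218603134155273) 0.0308997051196081
top0 block 151 ((491.3098449707031, 351.1286926269531), (100.72698974609375, 20.181180953979492), 85.70303344726562) 0.050857416022880075
side0 lid 5110 ((532.0161743164062, 184.41665649414062), (302.9833984375, 107.3072738647461), 88.36831665039062) 0.11369946855153168
side0 crate 551 ((500.4870300292969, -249.35739135742188), (152.01937866210938, 208.31639099121094), 11.158857345581055) 0.030412683808582308
side0 block 852 ((535.5557250976562, 317.0806884765625), (176.87879943847656, 107.35337829589844), 88.64093017578125) 0.05311357707702313
```

View pics/a.png

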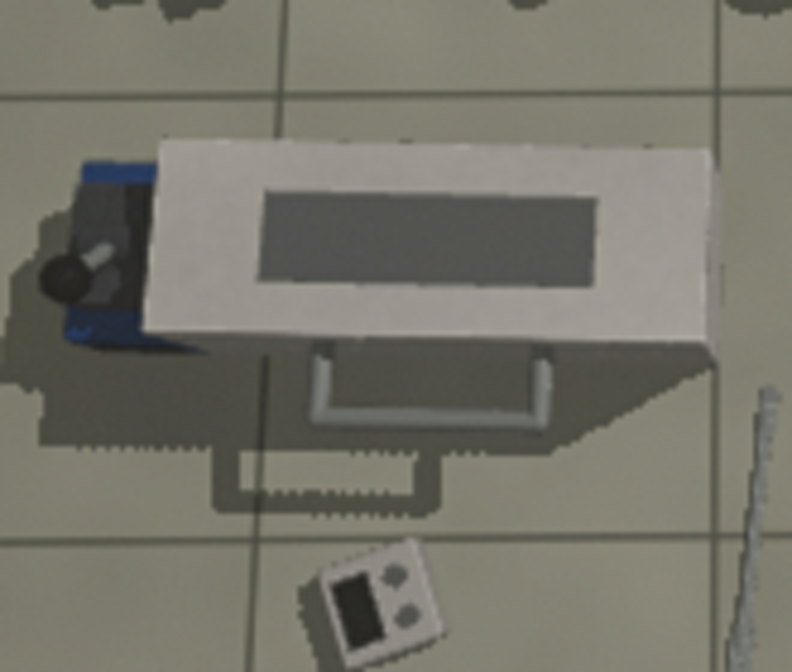

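View pics/b.png

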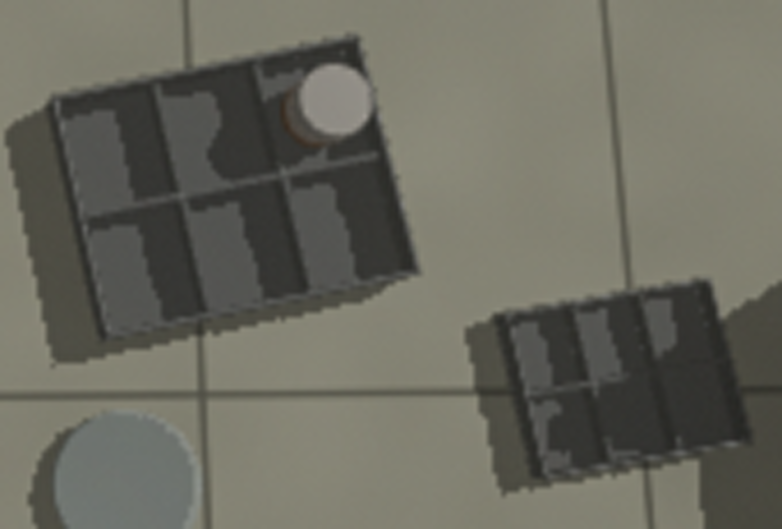

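```bash
python3 - <<'E'
from h import *
P,p=cloud('top0')
np.set_printoptions(precision=3,suppress=True,linewidth=150)
for v in range(203,213,2): print(v,[tuple(np.round(P[v,u],3)) for u in range(84,102,3)])
print('bar');
for v in range(233,240): print(v,[tuple(np.round(P[v,u],3)) for u in (143,150,165,180,186)])
print('arms',[tuple(np.round(P[228,u],3)) for u in (140,141,142,143,144,186,187,188,189,190)])
P,p=cloud('side0'); m=(P[...,2]>.075)&(P[...,1]>.345)&(P[...,1]<.44)&(P[...,0]<.6)&(P[...,0]>.4)
q=P[m]; print(len(q),q.min(0),q.max(0),np.median(q,0))
m=(P[...,2]>.07)&(P[...,1]>.1)&(P[...,1]<.27)&(P[...,0]<.45)&(P[...,0]>.4); q=P[m]; print('bar side',len(q),q.min(0),q.max(0),np.median(q,0))
P,p=cloud('top0');m=(P[...,2]>.08)&(P[...,1]>.345)&(P[...,1]<.44)&(P[...,0]<.6)&(P[...,0]>.4)
q=P[m]; print(len(q),q.min(0),q.max(0),np.median(q,0))
# tall things
for nm,u,v in (('wash',303,118),('flask',216,125),('beaker',260,120),('dish',301,281),('timer',153,275),('bluebox',130,90)): print(nm,P[v,u])
m=(abs(P[...,2]-.05)<.008)&(P[...,1]<-.2)&(P[...,1]>-.4)&(P[...,0]>.4)&(P[...,0]<.6);q=P[m];print('stub',len(q),q.min(0),q.max(0))
E
crop=1; python3 -c "
from h import *
crop('side0',150,300,200,380,4,'c')"
```

```text
203 [(np.float64(0.543), np.float64(0.44), np.float64(-0.005)), (np.float64(0.52), np.float64(0.368), np.float64(0.133)), (np.float64(0.521), np.float64(0.362), np.float64(0.129)), (np.float64(0.524), np.float64(0.364), np.float64(0.109)), (np.float64(0.526), np.float64(0.361), np.float64(0.097)), (np.float64(0.529), np.float64(0.361), np.float64(0.08))]
205 [(np.float64(0.514), np.float64(0.373), np.float64(0.136)), (np.float64(0.514), np.float64(0.366), np.float64(0.137)), (np.float64(0.515), np.float64(0.359), np.float64(0.135)), (np.float64(0.516), np.float64(0.356), np.float64(0.124)), (np.float64(0.523), np.float64(0.369), np.float64(0.079)), (np.float64(0.524), np.float64(0.361), np.float64(0.077))]
207 [(np.float64(0.509), np.float64(0.371), np.float64(0.14)), (np.float64(0.509), np.float64(0.365), np.float64(0.137)), (np.float64(0.51), np.float64(0.359), np.float64(0.134)), (np.float64(0.51), np.float64(0.354), np.float64(0.129)), (np.float64(0.518), np.float64(0.369), np.float64(0.076)), (np.float64(0.518), np.float64(0.361), np.float64(0.076))]
209 [(np.float64(0.504), np.
[... 3088 characters left out ...]
59), np.float64(0.125), np.float64(0.093)), (np.float64(0.459), np.float64(0.122), np.float64(0.092)), (np.float64(0.459), np.float64(0.12), np.float64(0.092)), (np.float64(0.459), np.float64(0.118), np.float64(0.088)), (np.float64(0.467), np.float64(0.13), np.float64(-0.002))]
700 [0.497 0.345 0.075] [0.573 0.396 0.144] [0.53  0.374 0.08 ]
bar side 286 [0.43  0.123 0.085] [0.45  0.254 0.099] [0.437 0.19  0.093]
191 [0.497 0.348 0.08 ] [0.558 0.382 0.141] [0.522 0.362 0.107]
wash [ 0.736 -0.182  0.148]
flask [0.748 0.051 0.075]
beaker [ 0.787 -0.074  0.013]
dish [ 0.317 -0.181  0.013]
timer [0.338 0.224 0.022]
bluebox [0.85  0.294 0.085]
stub 205 [ 0.524 -0.332  0.042] [ 0.567 -0.289  0.058]
```

View pics/c.png

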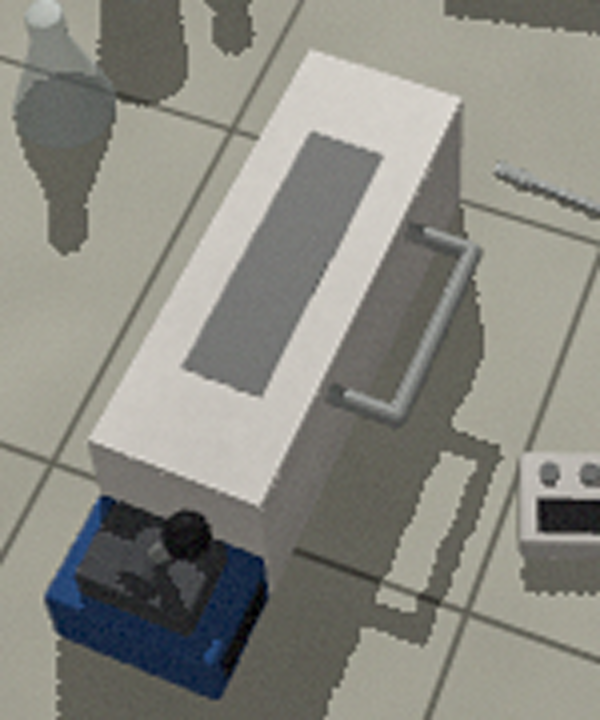

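```bash
cat > plan.py <<'E'
import sys,json
from h import *
# waypoints: x,y,z,yaw[,maxstep_mm] (m,deg) tool down; prints rows from current pose
def plan(wps,start=None,tilt_fix=True):
    s=status.get_state()
    p=np.array(s['position']);Rt=R.from_euler('xyz',s['orientation'],degrees=True)
    rows=[]
    for w in wps:
        x,y,z,yaw=w[:4]; ms=(w[4] if len(w)>4 else 40)/1000
        G=R.from_euler('xyz',[180,0,yaw],degrees=True); g=np.array([x,y,z])
        D=(Rt.inv()*G).as_rotvec(degrees=True)
        n=max(1,int(np.ceil(np.linalg.norm(g-p)/ms)),int(np.ceil(np.linalg.norm(D)/7)))
        p0=p.copy();R0=Rt
        for i in range(n):
            tgt=p0+(g-p0)*(i+1)/n; Rg=R0*R.from_rotvec(D*(i+1)/n,degrees=True)
            t=np.round(Rt.inv().apply(tgt-p)*100,2); a=np.round((Rt.inv()*Rg).as_rotvec(degrees=True),1)
            r={k:float(v) for k,v in zip(('tx','ty','tz','ax','ay','az'),[*t,*a]) if abs(v)>0.004}
            rows.append(r); p=p+Rt.apply(t/100); Rt=Rt*R.from_rotvec(a,degrees=True)
    for i in range(0,len(rows),8): print(json.dumps(rows[i:i+8]))
    print(len(rows))
if __name__=='__main__': plan(json.loads(sys.argv[1]))
E
python3 plan.py '[[0.47,-0.42,0.26,40],[0.58,-0.1,0.26,60],[0.52,0.22,0.26,80],[0.435,0.363,0.24,88.3]]'
```

```text
[{"tx": 3.51, "ty": -1.44, "tz": -0.24, "az": -2.4}, {"tx": 3.58, "ty": -1.29, "tz": -0.23, "az": -2.5}, {"tx": 3.62, "ty": -1.13, "tz": -0.24, "az": -2.4}, {"tx": 3.67, "ty": -0.98, "tz": -0.23, "az": -2.4}, {"tx": 3.71, "ty": -0.83, "tz": -0.24, "az": -2.5}, {"tx": 3.74, "ty": -0.66, "tz": -0.23, "az": -2.4}, {"tx": 3.76, "ty": -0.51, "tz": -0.24, "ax": -0.1, "az": -2.4}, {"tx": 3.78, "ty": -0.35, "tz": -0.24, "az": -2.5}]
[{"tx": 3.79, "ty": -0.18, "tz": -0.23, "az": -2.4}, {"tx": 3.22, "ty": -1.94, "az": -2.2}, {"tx": 3.3, "ty": -1.81, "az": -2.2}, {"tx": 3.36, "ty": -1.69, "az": -2.3}, {"tx": 3.42, "ty": -1.54, "az": -2.2}, {"tx": 3.49, "ty": -1.42, "az": -2.2}, {"tx": 3.53, "ty": -1.28, "az": -2.2}, {"tx": 3.58, "ty": -1.15, "az": -2.3}]
[{"tx": 3.63, "ty": -1.0, "az": -2.2}, {"tx": 3.66, "ty": -0.86, "az": -2.2}, {"tx": 2.75, "ty": -2.36, "az": -2.2}, {"tx": 2.83, "ty": -2.24, "az": -2.2}, {"tx": 2.92, "ty": -2.14, "tz": -0.01, "az": -2.3}, {"tx": 3.0, "ty": -2.02, "az": -2.2}, {"tx": 3.08, "ty": -1.9, "az": -2.2}, {"tx": 3.14, "ty": -1.78, "az": -2.2}]
[{"tx": 3.22, "ty": -1.66, "az": -2.3}, {"tx": 3.28, "ty": -1.53, "az": -2.2}, {"tx": 3.33, "ty": -1.41, "tz": -0.01, "az": -2.2}, {"tx": 2.52, "ty": -2.17, "tz": 0.4, "az": -1.7}, {"tx": 2.59, "ty": -2.1, "tz": 0.4, "az": -1.6}, {"tx": 2.64, "ty": -2.02, "tz": 0.4, "az": -1.7}, {"tx": 2.7, "ty": -1.94, "tz": 0.4, "az": -1.6}, {"tx": 2.75, "ty": -1.87, "tz": 0.4, "az": -1.7}]
32
```

step_arm([
  {"tx": 3.5,"ty": -1.4,"tz": -0.2,"az": -2.4},
  {"tx": 3.6,"ty": -1.3,"tz": -0.2,"az": -2.4},
  {"tx": 3.6,"ty": -1.1,"tz": -0.2,"az": -2.4},
  {"tx": 3.7,"ty": -1.0,"tz": -0.2,"az": -2.4},
  {"tx": 3.7,"ty": -0.8,"tz": -0.2,"az": -2.4},
  {"tx": 3.7,"ty": -0.7,"tz": -0.2,"az": -2.4},
  {"tx": 3.8,"ty": -0.5,"tz": -0.2,"az": -2.4},
  {"tx": 3.8,"ty": -0.4,"tz": -0.2,"az": -2.4},
], jaw=0)

```text
validation failed for argument at $.ro...
```

step_arm([
  {"tx": 3.8,"ty": -0.2,"tz": -0.2,"az": -2.4},
  {"tx": 3.2,"ty": -1.9,"az": -2.2},
  {"tx": 3.3,"ty": -1.8,"az": -2.2},
  {"tx": 3.4,"ty": -1.7,"az": -2.3},
  {"tx": 3.4,"ty": -1.5,"az": -2.2},
  {"tx": 3.5,"ty": -1.4,"az": -2.2},
  {"tx": 3.5,"ty": -1.3,"az": -2.2},
  {"tx": 3.6,"ty": -1.2,"az": -2.2},
])

```text
validation failed for argument at $.ro...
```

step_arm([
  {"tx": 3.6,"ty": -1.0,"az": -2.2},
  {"tx": 3.7,"ty": -0.9,"az": -2.2},
  {"tx": 2.8,"ty": -2.4,"az": -2.2},
  {"tx": 2.8,"ty": -2.2,"az": -2.2},
  {"tx": 2.9,"ty": -2.1,"az": -2.2},
  {"tx": 3.0,"ty": -2.0,"az": -2.2},
  {"tx": 3.1,"ty": -1.9,"az": -2.2},
  {"tx": 3.1,"ty": -1.8,"az": -2.2},
])

```text
validation failed for argument at $.ro...
```

step_arm([
  {"tx": 3.2,"ty": -1.7,"az": -2.2},
  {"tx": 3.3,"ty": -1.5,"az": -2.2},
  {"tx": 3.3,"ty": -1.4,"az": -2.2},
  {"tx": 2.5,"ty": -2.2,"tz": 0.4,"az": -1.7},
  {"tx": 2.6,"ty": -2.1,"tz": 0.4,"az": -1.7},
  {"tx": 2.6,"ty": -2.0,"tz": 0.4,"az": -1.7},
  {"tx": 2.7,"ty": -1.9,"tz": 0.4,"az": -1.7},
  {"tx": 2.7,"ty": -1.9,"tz": 0.4,"az": -1.7},
])

```text
validation failed for argument at $.ro...
```

```bash
python3 plan.py '[[0.435,0.365,0.24,88.3],[0.435,0.365,0.123,88.3]]'
```

```text
[{"tx": 2.03, "ty": -3.41, "az": -2.7}, {"tx": 2.18, "ty": -3.31, "az": -2.7}, {"tx": 2.34, "ty": -3.2, "az": -2.7}, {"tx": 2.49, "ty": -3.09, "az": -2.7}, {"tx": 2.63, "ty": -2.97, "az": -2.7}, {"tx": 2.76, "ty": -2.85, "tz": -0.01, "az": -2.7}, {"tx": 2.9, "ty": -2.7, "az": -2.7}, {"tx": 3.02, "ty": -2.57, "az": -2.7}]
[{"tx": 3.14, "ty": -2.43, "az": -2.7}, {"tx": 3.25, "ty": -2.27, "az": -2.7}, {"tx": 3.35, "ty": -2.12, "az": -2.7}, {"tx": 3.45, "ty": -1.96, "az": -2.7}, {"tx": 3.54, "ty": -1.79, "az": -2.7}, {"tx": 3.62, "ty": -1.62, "az": -2.7}, {"tx": 3.69, "ty": -1.46, "az": -2.7}, {"tx": 3.76, "ty": -1.27, "tz": -0.01, "az": -2.7}]
[{"tx": 3.81, "ty": -1.1, "az": -2.7}, {"tx": 3.86, "ty": -0.92, "az": -2.7}, {"tx": 3.89, "ty": -0.73, "az": -2.7}, {"tx": 3.93, "ty": -0.55, "az": -2.7}, {"tx": 3.95, "ty": -0.37, "ay": -0.1, "az": -2.7}, {"tx": 3.96, "ty": -0.18, "tz": -0.01, "az": -2.7}, {"tx": 3.97, "ty": 0.01, "tz": -0.01, "az": -2.7}, {"tx": 3.96, "ty": 0.2, "az": -2.7}]
[{"tx": 3.95, "ty": 0.38, "tz": -0.01, "az": -2.7}, {"tx": 3.93, "ty": 0.57, "tz": -0.01, "ax": -0.1, "az": -2.7}, {"tz": 3.9}, {"ty": -0.01, "tz": 3.9}, {"tz": 3.9}]
29
```

step_arm([
  {"tx": 3.5,"ty": -1.4,"tz": -0.2,"ax": 0,"ay": 0,"az": -2.4},
], jaw=0)

```text
clock: 0.23
position: [0.2308, -0.6214, 0.2402]
orientation: [-180.0, 0.3, 19.9]
wrist_force: [-0.3, 0.7, 0.3]
width: 0.0751
```

step_arm([
  {"tx": 3.6,"ty": -1.3,"tz": -0.2,"ax": 0,"ay": 0,"az": -2.4},
  {"tx": 3.6,"ty": -1.1,"tz": -0.2,"ax": 0,"ay": 0,"az": -2.4},
  {"tx": 3.7,"ty": -1.0,"tz": -0.2,"ax": 0,"ay": 0,"az": -2.4},
  {"tx": 3.7,"ty": -0.8,"tz": -0.2,"ax": 0,"ay": 0,"az": -2.4},
  {"tx": 3.7,"ty": -0.7,"tz": -0.2,"ax": 0,"ay": 0,"az": -2.4},
  {"tx": 3.8,"ty": -0.5,"tz": -0.2,"ax": 0,"ay": 0,"az": -2.4},
  {"tx": 3.8,"ty": -0.4,"tz": -0.2,"ax": 0,"ay": 0,"az": -2.4},
])

```text
clock: 0.82
position: [0.4427, -0.4437, 0.2553]
orientation: [-180.0, 0.0, 37.4]
wrist_force: [0.9, -0.9, 0.8]
width: -0.0001
```

step_arm([
  {"tx": 3.8,"ty": -0.2,"tz": -0.2,"ax": 0,"ay": 0,"az": -2.4},
  {"tx": 3.2,"ty": -1.9,"tz": 0,"ax": 0,"ay": 0,"az": -2.2},
  {"tx": 3.3,"ty": -1.8,"tz": 0,"ax": 0,"ay": 0,"az": -2.2},
  {"tx": 3.4,"ty": -1.7,"tz": 0,"ax": 0,"ay": 0,"az": -2.3},
  {"tx": 3.4,"ty": -1.5,"tz": 0,"ax": 0,"ay": 0,"az": -2.2},
  {"tx": 3.5,"ty": -1.4,"tz": 0,"ax": 0,"ay": 0,"az": -2.2},
  {"tx": 3.5,"ty": -1.3,"tz": 0,"ax": 0,"ay": 0,"az": -2.2},
  {"tx": 3.6,"ty": -1.2,"tz": 0,"ax": 0,"ay": 0,"az": -2.2},
])

```text
clock: 1.48
position: [0.5578, -0.1707, 0.2572]
orientation: [-180.0, 0.0, 55.3]
wrist_force: [1.0, 0.7, -0.5]
width: -0.0004
```

step_arm([
  {"tx": 3.6,"ty": -1.0,"tz": 0,"ax": 0,"ay": 0,"az": -2.2},
  {"tx": 3.7,"ty": -0.9,"tz": 0,"ax": 0,"ay": 0,"az": -2.2},
  {"tx": 2.8,"ty": -2.4,"tz": 0,"ax": 0,"ay": 0,"az": -2.2},
  {"tx": 2.8,"ty": -2.2,"tz": 0,"ax": 0,"ay": 0,"az": -2.2},
  {"tx": 2.9,"ty": -2.1,"tz": 0,"ax": 0,"ay": 0,"az": -2.2},
  {"tx": 3.0,"ty": -2.0,"tz": 0,"ax": 0,"ay": 0,"az": -2.2},
  {"tx": 3.1,"ty": -1.9,"tz": 0,"ax": 0,"ay": 0,"az": -2.2},
  {"tx": 3.1,"ty": -1.8,"tz": 0,"ax": 0,"ay": 0,"az": -2.2},
])

```text
clock: 2.15
position: [0.5437, 0.1137, 0.2572]
orientation: [-180.0, 0.0, 72.9]
wrist_force: [0.7, 0.4, -0.4]
width: 0.0003
```

```bash
sed -i 's/ if abs(v)>0.004//; s/r={k:float(v) /r={k:float(v)+0.0 /' plan.py; python3 plan.py '[[0.46,0.30,0.25,85],[0.435,0.365,0.23,88.3],[0.435,0.365,0.123,88.3]]'; python3 -c "
from h import *
s=status.get_state();print(s['position'],s['orientation'],s['qpos'])"
```

```text
[{"tx": 2.56, "ty": -2.25, "tz": 0.12, "ax": 0.0, "ay": 0.0, "az": -2.0}, {"tx": 2.63, "ty": -2.15, "tz": 0.12, "ax": 0.0, "ay": 0.0, "az": -2.0}, {"tx": 2.71, "ty": -2.06, "tz": 0.12, "ax": 0.0, "ay": 0.0, "az": -2.1}, {"tx": 2.78, "ty": -1.97, "tz": 0.12, "ax": 0.0, "ay": 0.0, "az": -2.0}, {"tx": 2.85, "ty": -1.86, "tz": 0.12, "ax": 0.0, "ay": 0.0, "az": -2.0}, {"tx": 2.91, "ty": -1.76, "tz": 0.12, "ax": 0.0, "ay": 0.0, "az": -2.0}, {"tx": 3.13, "ty": -1.53, "tz": 1.0, "ax": 0.0, "ay": 0.0, "az": -1.7}, {"tx": 3.17, "ty": -1.44, "tz": 1.0, "ax": 0.0, "ay": 0.0, "az": -1.6}]
[{"tx": 0.0, "ty": 0.0, "tz": 3.57, "ax": 0.0, "ay": 0.0, "az": 0.0}, {"tx": 0.0, "ty": 0.0, "tz": 3.57, "ax": 0.0, "ay": 0.0, "az": 0.0}, {"tx": 0.0, "ty": 0.0, "tz": 3.56, "ax": 0.0, "ay": 0.0, "az": 0.0}]
11
[0.54369125 0.11374032 0.25723716] [-1.79994923e+02  4.17469289e-03  7.28966533e+01] [ -2.59163882  22.62656372 -20.25948487  98.69527886   8.82663636
  60.2499222  -42.91595421]
```

step_arm([
  {"tx": 2.2,"ty": -2.2,"tz": 0.1,"ax": 0,"ay": 0,"az": -2.0},
  {"tx": 2.4,"ty": -2.1,"tz": 0.1,"ax": 0,"ay": 0,"az": -2.0},
  {"tx": 2.5,"ty": -2.0,"tz": 0.1,"ax": 0,"ay": 0,"az": -2.0},
  {"tx": 2.6,"ty": -1.9,"tz": 0.1,"ax": 0,"ay": 0,"az": -2.0},
  {"tx": 2.7,"ty": -1.8,"tz": 0.1,"ax": 0,"ay": 0,"az": -2.0},
  {"tx": 2.8,"ty": -1.7,"tz": 0.1,"ax": 0,"ay": 0,"az": -2.0},
  {"tx": 2.8,"ty": -1.5,"tz": 0.5,"ax": 0,"ay": 0,"az": -1.5},
  {"tx": 0,"ty": 0,"tz": 0,"ax": 0,"ay": 0,"az": 0},
])

```text
clock: 2.82
position: [0.4452, 0.3216, 0.2459]
orientation: [-179.9, -0.2, 86.9]
wrist_force: [0.3, 0.8, 0.1]
width: 0.0
```

```bash
python3 plan.py '[[0.435,0.365,0.23,88.3],[0.435,0.365,0.123,88.3]]'
```

```text
[{"tx": 2.14, "ty": -0.63, "tz": 0.81, "ax": -0.1, "ay": -0.1, "az": -0.7}, {"tx": 2.15, "ty": -0.6, "tz": 0.8, "ax": 0.0, "ay": -0.1, "az": -0.7}, {"tx": 0.0, "ty": 0.0, "tz": 3.57, "ax": 0.0, "ay": 0.0, "az": 0.0}, {"tx": 0.0, "ty": 0.0, "tz": 3.56, "ax": 0.0, "ay": 0.0, "az": 0.0}, {"tx": 0.0, "ty": 0.0, "tz": 3.57, "ax": 0.0, "ay": 0.0, "az": 0.0}]
5
```

step_arm([
  {"tx": 2.1,"ty": -0.6,"tz": 0.8,"ax": 0,"ay": 0,"az": -0.7},
  {"tx": 2.1,"ty": -0.6,"tz": 0.8,"ax": 0,"ay": 0,"az": -0.7},
  {"tx": 0,"ty": 0,"tz": 3.6,"ax": 0,"ay": 0,"az": 0},
  {"tx": 0,"ty": 0,"tz": 3.6,"ax": 0,"ay": 0,"az": 0},
  {"tx": 0,"ty": 0,"tz": 3.5,"ax": 0,"ay": 0,"az": 0},
  {"tx": 0,"ty": 1.2,"tz": 0,"ax": 0,"ay": 0,"az": 0},
  {"tx": 0,"ty": 1.2,"tz": 0,"ax": 0,"ay": 0,"az": 0},
  {"tx": 0,"ty": 1.2,"tz": 0,"ax": 0,"ay": 0,"az": 0},
])

```text
clock: 3.48
position: [0.4782, 0.3567, 0.125]
orientation: [179.9, -0.1, 87.7]
wrist_force: [-0.1, 0.2, 1.1]
width: 0.0001
```

step_arm([
  {"tx": 0,"ty": 1.2,"tz": 0,"ax": 0,"ay": 0,"az": 0},
  {"tx": 0,"ty": 1.2,"tz": 0,"ax": 0,"ay": 0,"az": 0},
  {"tx": 0,"ty": 1.0,"tz": 0,"ax": 0,"ay": 0,"az": 0},
  {"tx": 0,"ty": 0,"tz": 0,"ax": 0,"ay": 0,"az": 0},
])

```text
clock: 3.82
position: [0.5135, 0.3544, 0.1248]
orientation: [179.8, -0.1, 87.5]
wrist_force: [0.6, -0.6, 0.3]
width: 0.0002
```

step_arm([
  {"tx": 0.3,"ty": 0.8,"tz": 0,"ax": 0,"ay": 0,"az": 0},
  {"tx": 0.3,"ty": 0.8,"tz": 0,"ax": 0,"ay": 0,"az": 0},
  {"tx": 0.2,"ty": 0.6,"tz": 0,"ax": 0,"ay": 0,"az": 0},
  {"tx": 0,"ty": 0,"tz": 0,"ax": 0,"ay": 0,"az": 0},
])

```text
clock: 4.15
position: [0.5334, 0.3627, 0.1233]
orientation: [180.0, -0.1, 87.7]
wrist_force: [0.9, 0.0, -0.7]
width: 0.0003
```

```bash
python3 -c "
from h import *
shot('side','s1');crop('s1',130,300,200,384,3.2,'s1c')"
```

```text
(no output)
```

View pics/s1c.png

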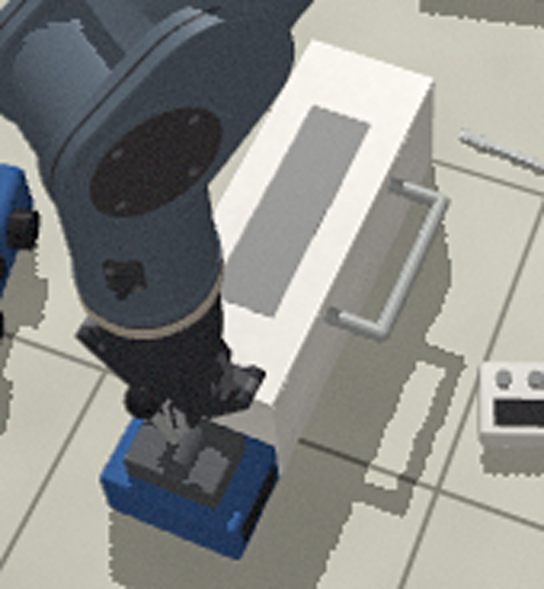

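step_arm([
  {"tx": 0,"ty": 0.5,"tz": 0,"ax": 0,"ay": 0,"az": 0},
  {"tx": 0,"ty": 0.5,"tz": 0,"ax": 0,"ay": 0,"az": 0},
  {"tx": 0,"ty": 0,"tz": 0,"ax": 0,"ay": 0,"az": 0},
])

```text
clock: 4.45
position: [0.5395, 0.3623, 0.123]
orientation: [-179.7, 0.0, 87.8]
wrist_force: [-10.1, 0.6, 3.6]
width: 0.0003
```

step_arm([
  {"tx": 0,"ty": 0.4,"tz": 0,"ax": 0,"ay": 0,"az": 0},
  {"tx": 0,"ty": 0,"tz": 0,"ax": 0,"ay": 0,"az": 0},
])

```text
clock: 4.62
position: [0.5401, 0.3623, 0.1229]
orientation: [-179.4, 0.1, 87.9]
wrist_force: [-21.2, -2.7, 11.1]
width: -0.0
```

step_arm([
  {"tx": 0,"ty": -2,"tz": -1,"ax": 0,"ay": 0,"az": 0},
  {"tx": 0,"ty": -4,"tz": -2,"ax": 0,"ay": 0,"az": 0},
  {"tx": -1,"ty": -3,"tz": -3,"ax": 0,"ay": 0,"az": 0},
  {"tx": -3,"ty": -3,"tz": -3,"ax": 0,"ay": 0,"az": 0},
  {"tx": -3,"ty": -1,"tz": 0,"ax": 0,"ay": 0,"az": 0},
  {"tx": -3,"ty": 0,"tz": 0,"ax": 0,"ay": 0,"az": 0},
  {"tx": -3,"ty": 0,"tz": 0,"ax": 0,"ay": 0,"az": 0},
  {"tx": 0,"ty": 0,"tz": 0,"ax": 0,"ay": 0,"az": 0},
], jaw=3)

```text
clock: 5.28
position: [0.4213, 0.2366, 0.2048]
orientation: [180.0, 0.2, 87.4]
wrist_force: [-0.2, -0.9, 0.4]
width: 0.0299
```

```bash
python3 -c "
from h import *
shot('side','s2');crop('s2',130,300,200,384,3.2,'s2c')
for n in ('side','top'):
  shot(n,'l'+n); P,p=cloud('l'+n)
  m=(P[...,2]>.095)&(P[...,1]>.345)&(P[...,1]<.40)&(P[...,0]<.62)&(P[...,0]>.4);q=P[m]
  if len(q): print(n,len(q),q.min(0),q.max(0),np.median(q,0))
"
```

```text
side 168 [0.54205932 0.35730378 0.09602771] [0.57675157 0.38281005 0.14387405] [0.55930679 0.37089615 0.13378088]
top 112 [0.54443956 0.35050799 0.09591479] [0.57832267 0.37395713 0.14042926] [0.56077649 0.36115463 0.13245108]
```

View pics/s2c.png

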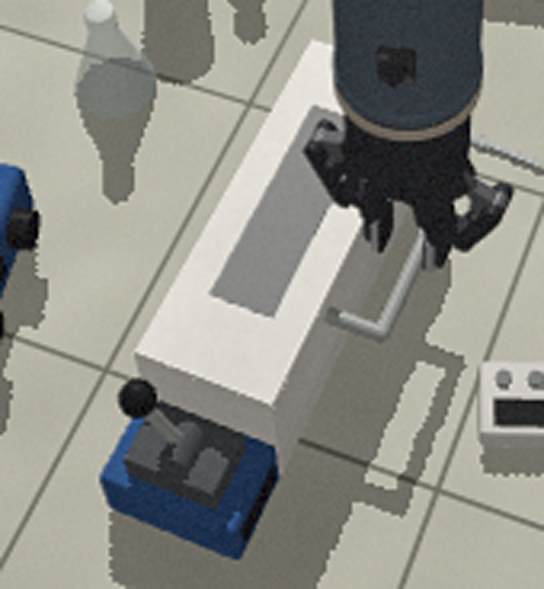

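```bash
python3 plan.py '[[0.4365,0.182,0.18,88.3],[0.4365,0.182,0.078,88.3]]'
```

```text
[{"tx": -3.02, "ty": 0.86, "tz": 1.26, "ax": 0.0, "ay": 0.0, "az": -0.3}, {"tx": -3.03, "ty": 0.84, "tz": 1.25, "ax": 0.1, "ay": -0.1, "az": -0.3}, {"tx": 0.0, "ty": 0.0, "tz": 3.4, "ax": 0.0, "ay": 0.0, "az": 0.0}, {"tx": 0.01, "ty": 0.01, "tz": 3.4, "ax": 0.0, "ay": 0.0, "az": 0.0}, {"tx": 0.0, "ty": 0.0, "tz": 3.4, "ax": 0.0, "ay": 0.0, "az": 0.0}]
5
```

step_arm([
  {"tx": -2.8,"ty": 0.8,"tz": 1.2,"ax": 0,"ay": 0,"az": -0.4},
  {"tx": -2.8,"ty": 0.8,"tz": 1.2,"ax": 0,"ay": 0,"az": -0.4},
  {"tx": 0,"ty": 0,"tz": 0,"ax": 0,"ay": 0,"az": 0},
])

```text
clock: 5.68
position: [0.4356, 0.1817, 0.1786]
orientation: [-179.9, 0.2, 88.3]
wrist_force: [-1.1, -0.6, -0.2]
width: 0.0298
```

```bash
python3 plan.py '[[0.4365,0.182,0.078,88.3]]'
```

```text
[{"tx": 0.02, "ty": 0.04, "tz": 3.35, "ax": 0.0, "ay": 0.1, "az": 0.0}, {"tx": 0.02, "ty": 0.04, "tz": 3.36, "ax": -0.1, "ay": 0.0, "az": 0.0}, {"tx": 0.02, "ty": 0.03, "tz": 3.35, "ax": 0.0, "ay": 0.1, "az": 0.0}]
3
```

step_arm([
  {"tx": 0,"ty": 0.1,"tz": 3.4,"ax": 0,"ay": 0,"az": 0},
  {"tx": 0,"ty": 0,"tz": 3.4,"ax": 0,"ay": 0,"az": 0},
  {"tx": 0,"ty": 0,"tz": 3.3,"ax": 0,"ay": 0,"az": 0},
  {"tx": 0,"ty": 0,"tz": 0,"ax": 0,"ay": 0,"az": 0},
])

```text
clock: 6.02
position: [0.4351, 0.1873, 0.0757]
orientation: [-179.8, 0.0, 88.6]
wrist_force: [-0.8, 0.3, 0.7]
width: 0.0301
```

step_arm([
  {"tx": 0,"ty": 0,"tz": 0,"ax": 0,"ay": 0,"az": 0},
  {"tx": 0,"ty": 0,"tz": 0,"ax": 0,"ay": 0,"az": 0},
  {"tx": 0,"ty": 0,"tz": 0,"ax": 0,"ay": 0,"az": 0},
  {"tx": 0,"ty": 0,"tz": 0,"ax": 0,"ay": 0,"az": 0},
], jaw=0, force=40)

```text
clock: 6.35
position: [0.4368, 0.1874, 0.0807]
orientation: [179.9, -0.1, 88.5]
wrist_force: [1.2, 3.7, -2.1]
width: 0.0104
```

```bash
cat > arc.py <<'E'
from h import *; import json,sys
# arc for bar; a list of lid angles; prints world-plane steps as tool rows
off=-0.011  # TCP z below bar
th=np.radians(np.array(json.loads(sys.argv[1])))
f=np.arctan2(35,148);r=np.hypot(148,35)/10
X=-r*np.cos(th+f);Z=r*np.sin(th+f)
for i in range(len(th)-1): print(round(np.degrees(th[i+1])),{'tx':0,'ty':round(X[i+1]-X[i],2),'tz':round(-(Z[i+1]-Z[i]),2)},'abs TCP x %.3f z %.3f'%(.5845+X[i+1]/100,.052+Z[i+1]/100+off))
E
python3 arc.py '[0,6,14,22,30,38,46,54,62,70,78,86,94,102,108,112]'
```

```text
6 {'tx': 0, 'ty': np.float64(0.45), 'tz': np.float64(-1.53)} abs TCP x 0.441 z 0.091
14 {'tx': 0, 'ty': np.float64(0.84), 'tz': np.float64(-1.95)} abs TCP x 0.449 z 0.111
22 {'tx': 0, 'ty': np.float64(1.1), 'tz': np.float64(-1.81)} abs TCP x 0.460 z 0.129
30 {'tx': 0, 'ty': np.float64(1.34), 'tz': np.float64(-1.64)} abs TCP x 0.474 z 0.145
38 {'tx': 0, 'ty': np.float64(1.56), 'tz': np.float64(-1.44)} abs TCP x 0.489 z 0.160
46 {'tx': 0, 'ty': np.float64(1.74), 'tz': np.float64(-1.21)} abs TCP x 0.507 z 0.172
54 {'tx': 0, 'ty': np.float64(1.9), 'tz': np.float64(-0.95)} abs TCP x 0.526 z 0.181
62 {'tx': 0, 'ty': np.float64(2.01), 'tz': np.float64(-0.68)} abs TCP x 0.546 z 0.188
70 {'tx': 0, 'ty': np.float64(2.08), 'tz': np.float64(-0.39)} abs TCP x 0.567 z 0.192
78 {'tx': 0, 'ty': np.float64(2.12), 'tz': np.float64(-0.1)} abs TCP x 0.588 z 0.193
86 {'tx': 0, 'ty': np.float64(2.11), 'tz': np.float64(0.2)} abs TCP x 0.609 z 0.191
94 {'tx': 0, 'ty': np.float64(2.06), 'tz': np.float64(0.49)} abs TCP x 0.630 z 0.186
102 {'tx': 0, 'ty': np.float64(1.98), 'tz': np.float64(0.77)} abs TCP x 0.650 z 0.178
108 {'tx': 0, 'ty': np.float64(1.4), 'tz': np.float64(0.75)} abs TCP x 0.664 z 0.171
112 {'tx': 0, 'ty': np.float64(0.89), 'tz': np.float64(0.58)} abs TCP x 0.672 z 0.165
```

step_arm([
  {"tx": 0,"ty": 0.2,"tz": -0.75,"ax": 0,"ay": 0,"az": 0},
  {"tx": 0,"ty": 0.25,"tz": -0.75,"ax": 0,"ay": 0,"az": 0},
  {"tx": 0,"ty": 0.4,"tz": -1.0,"ax": 0,"ay": 0,"az": 0},
  {"tx": 0,"ty": 0.45,"tz": -0.95,"ax": 0,"ay": 0,"az": 0},
  {"tx": 0,"ty": 0.5,"tz": -0.9,"ax": 0,"ay": 0,"az": 0},
  {"tx": 0,"ty": 0.6,"tz": -0.9,"ax": 0,"ay": 0,"az": 0},
  {"tx": 0,"ty": 0,"tz": 0,"ax": 0,"ay": 0,"az": 0},
])

```text
clock: 6.93
position: [0.4604, 0.1867, 0.1344]
orientation: [179.9, -0.1, 88.5]
wrist_force: [-3.1, 5.2, -1.1]
width: 0.0101
```

step_arm([
  {"tx": 0,"ty": 0.65,"tz": -0.8,"ax": 0,"ay": 0,"az": 0},
  {"tx": 0,"ty": 0.7,"tz": -0.8,"ax": 0,"ay": 0,"az": 0},
  {"tx": 0,"ty": 0.75,"tz": -0.7,"ax": 0,"ay": 0,"az": 0},
  {"tx": 0,"ty": 0.8,"tz": -0.7,"ax": 0,"ay": 0,"az": 0},
  {"tx": 0,"ty": 0.85,"tz": -0.6,"ax": 0,"ay": 0,"az": 0},
  {"tx": 0,"ty": 0.9,"tz": -0.6,"ax": 0,"ay": 0,"az": 0},
  {"tx": 0,"ty": 0.95,"tz": -0.5,"ax": 0,"ay": 0,"az": 0},
  {"tx": 0,"ty": 0.95,"tz": -0.45,"ax": 0,"ay": 0,"az": 0},
])

```text
clock: 7.6
position: [0.5235, 0.1849, 0.1862]
orientation: [-179.9, -0.0, 88.6]
wrist_force: [-10.5, 1.7, 19.1]
width: 0.0102
```

step_arm([
  {"tx": 0,"ty": 1.0,"tz": -0.35,"ax": 0,"ay": 0,"az": 0},
  {"tx": 0,"ty": 1.0,"tz": -0.35,"ax": 0,"ay": 0,"az": 0},
  {"tx": 0,"ty": 1.05,"tz": -0.2,"ax": 0,"ay": 0,"az": 0},
  {"tx": 0,"ty": 1.05,"tz": -0.2,"ax": 0,"ay": 0,"az": 0},
  {"tx": 0,"ty": 1.05,"tz": -0.05,"ax": 0,"ay": 0,"az": 0},
  {"tx": 0,"ty": 1.05,"tz": -0.05,"ax": 0,"ay": 0,"az": 0},
  {"tx": 0,"ty": 0,"tz": 0,"ax": 0,"ay": 0,"az": 0},
])

```text
clock: 8.18
position: [0.5889, 0.183, 0.1972]
orientation: [179.9, -0.1, 88.5]
wrist_force: [-0.8, 2.6, 8.5]
width: 0.0101
```

step_arm([
  {"tx": 0,"ty": 1.05,"tz": 0.1,"ax": 0,"ay": 0,"az": 0},
  {"tx": 0,"ty": 1.05,"tz": 0.1,"ax": 0,"ay": 0,"az": 0},
  {"tx": 0,"ty": 1.05,"tz": 0.25,"ax": 0,"ay": 0,"az": 0},
  {"tx": 0,"ty": 1.0,"tz": 0.25,"ax": 0,"ay": 0,"az": 0},
  {"tx": 0,"ty": 1.0,"tz": 0.4,"ax": 0,"ay": 0,"az": 0},
  {"tx": 0,"ty": 1.0,"tz": 0.4,"ax": 0,"ay": 0,"az": 0},
  {"tx": 0,"ty": 0.5,"tz": 0.2,"ax": 0,"ay": 0,"az": 0},
  {"tx": 0,"ty": 0,"tz": 0,"ax": 0,"ay": 0,"az": 0},
])

```text
clock: 8.85
position: [0.6556, 0.1808, 0.178]
orientation: [179.9, -0.1, 88.5]
wrist_force: [1.3, 3.1, 1.6]
width: 0.0104
```

```bash
python3 -c "
from h import *
shot('side','s3');crop('s3',100,300,150,384,2.5,'s3c')"
```

View pics/s3c.png

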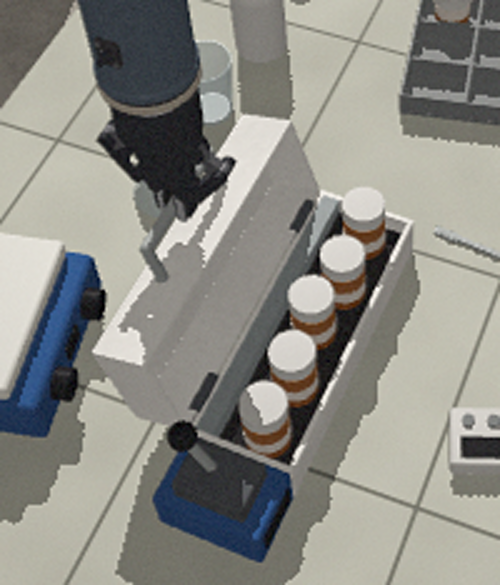

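step_arm([
  {"tx": 0,"ty": 0.7,"tz": 0.35,"ax": 0,"ay": 0,"az": 0},
  {"tx": 0,"ty": 0.7,"tz": 0.4,"ax": 0,"ay": 0,"az": 0},
  {"tx": 0,"ty": 0.5,"tz": 0.3,"ax": 0,"ay": 0,"az": 0},
  {"tx": 0,"ty": 0,"tz": 0,"ax": 0,"ay": 0,"az": 0},
])

```text
clock: 9.23
position: [0.6741, 0.1802, 0.167]
orientation: [-180.0, -0.0, 88.5]
wrist_force: [0.3, 4.3, 0.7]
width: 0.0104
```

step_arm([
  {"tx": 0,"ty": 0,"tz": 0,"ax": 0,"ay": 0,"az": 0},
  {"tx": 0,"ty": 0,"tz": 0,"ax": 0,"ay": 0,"az": 0},
  {"tx": 0,"ty": 0,"tz": 0,"ax": 0,"ay": 0,"az": 0},
  {"tx": 0,"ty": 0,"tz": -0.6,"ax": 0,"ay": 0,"az": 0},
  {"tx": 0,"ty": 0,"tz": -1.5,"ax": 0,"ay": 0,"az": 0},
  {"tx": 0,"ty": 0,"tz": -2,"ax": 0,"ay": 0,"az": 0},
  {"tx": 0,"ty": 0,"tz": -2,"ax": 0,"ay": 0,"az": 0},
  {"tx": 0,"ty": 0,"tz": 0,"ax": 0,"ay": 0,"az": 0},
], jaw=4.0)

```text
clock: 9.9
position: [0.6746, 0.1804, 0.2341]
orientation: [179.7, -0.1, 88.5]
wrist_force: [0.4, -0.4, -0.3]
width: 0.0402
```

```bash
python3 plan.py '[[0.50,0.0,0.25,88.3]]'
```

```text
[{"tx": -2.64, "ty": -2.42, "tz": -0.25, "ax": 0.0, "ay": 0.0, "az": 0.0}, {"tx": -2.64, "ty": -2.43, "tz": -0.24, "ax": 0.1, "ay": 0.0, "az": 0.0}, {"tx": -2.65, "ty": -2.42, "tz": -0.24, "ax": 0.0, "ay": 0.0, "az": 0.1}, {"tx": -2.64, "ty": -2.42, "tz": -0.25, "ax": 0.1, "ay": -0.1, "az": 0.0}, {"tx": -2.65, "ty": -2.42, "tz": -0.23, "ax": 0.0, "ay": 0.0, "az": 0.0}, {"tx": -2.65, "ty": -2.42, "tz": -0.23, "ax": 0.1, "ay": 0.0, "az": 0.0}, {"tx": -2.65, "ty": -2.42, "tz": -0.23, "ax": 0.0, "ay": 0.0, "az": 0.1}]
7
```

step_arm([
  {"tx": -2.6,"ty": -2.4,"tz": -0.2,"ax": 0,"ay": 0,"az": 0},
  {"tx": -2.6,"ty": -2.4,"tz": -0.2,"ax": 0,"ay": 0,"az": 0},
  {"tx": -2.6,"ty": -2.4,"tz": -0.2,"ax": 0,"ay": 0,"az": 0},
  {"tx": -2.6,"ty": -2.4,"tz": -0.2,"ax": 0,"ay": 0,"az": 0},
  {"tx": -2.6,"ty": -2.4,"tz": -0.2,"ax": 0,"ay": 0,"az": 0},
  {"tx": -2.6,"ty": -2.4,"tz": -0.2,"ax": 0,"ay": 0,"az": 0},
  {"tx": -2.6,"ty": -2.4,"tz": -0.2,"ax": 0,"ay": 0,"az": 0},
  {"tx": 0,"ty": 0,"tz": 0,"ax": 0,"ay": 0,"az": 0},
], jaw=7.5)

```text
clock: 10.57
position: [0.4958, -0.0035, 0.2435]
orientation: [-179.8, 0.3, 88.2]
wrist_force: [-0.1, 0.7, -0.1]
width: 0.0747
```

```bash
cat > jars.py <<'E'
from h import *; import sys
# caps: find jar caps by height; circle fits
def caps(fn,zt=.100,box=(.45,.60,.0,.36),tol=.008):
    P,p=cloud(fn); m=(abs(P[...,2]-zt)<tol)&(P[...,0]>box[0])&(P[...,0]<box[1])&(P[...,1]>box[2])&(P[...,1]<box[3])
    k,l,st,ce=cv2.connectedComponentsWithStats(m.astype(np.uint8))
    for i in range(1,k):
        if st[i,4]>25:
            q=P[l==i]; c,r=cv2.minEnclosingCircle((q[:,:2]*1000).astype(np.float32)); print(fn,'n',st[i,4],'circ',np.round(c,1),'r %.1f'%r,'mean',np.round(q.mean(0)*1000,1))
if __name__=='__main__':
    t=sys.argv[1]
    for n in ('top','side'):
        shot(n,n+t); caps(n+t)
E
python3 jars.py j1; python3 -c "
from h import *
crop('topj1',80,250,130,260,4,'j1c')"
```

```text
topj1 n 231 circ [524.6 179.6] r 22.3 mean [524.5 178.8  99.1]
topj1 n 233 circ [521.4 299.3] r 22.3 mean [521.1 298.4  99.1]
topj1 n 226 circ [518.1 242.1] r 22.4 mean [518.  241.4  99.1]
topj1 n 48 circ [510.  136.3] r 17.1 mean [509.8 139.8  99.5]
sidej1 n 226 circ [517.6  68.5] r 23.4 mean [517.4  69.1 100.7]
sidej1 n 242 circ [515.6 130.4] r 24.2 mean [515.2 132.1 100.7]
sidej1 n 270 circ [526.2 183.4] r 22.7 mean [525.3 185.6 100.8]
sidej1 n 284 circ [519.2 246.7] r 22.4 mean [518.7 247.8 100.9]
sidej1 n 314 circ [522.8 302.8] r 23.2 mean [521.3 305.1 100.9]
```

View pics/j1c.png

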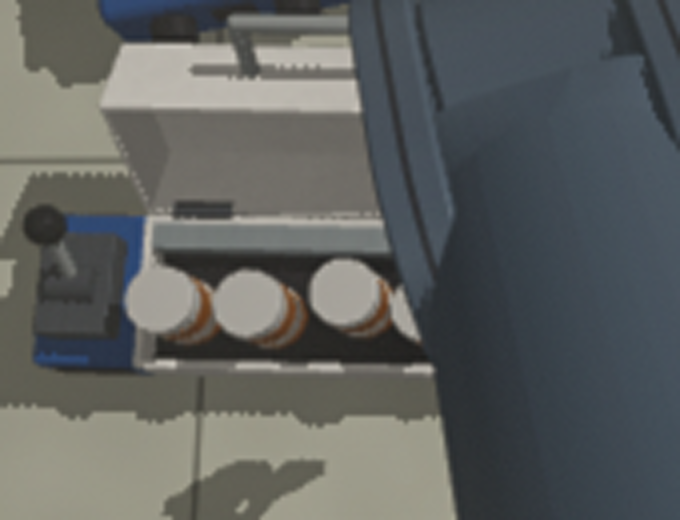

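View pics/sidej1.png

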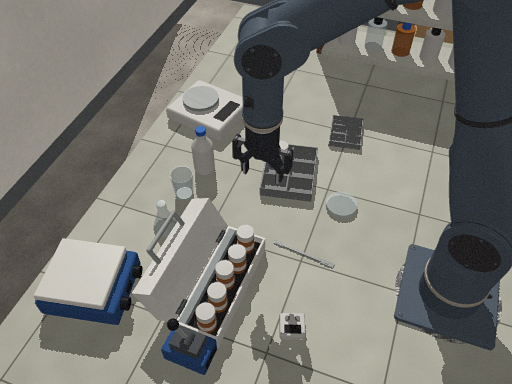

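```bash
python3 plan.py '[[0.5175,0.067,0.16,88.3],[0.5175,0.067,0.07,88.3]]'
```

```text
[{"tx": 2.22, "ty": 0.52, "tz": 2.79, "ax": 0.0, "ay": 0.0, "az": 0.0}, {"tx": 2.22, "ty": 0.53, "tz": 2.8, "ax": 0.0, "ay": 0.0, "az": 0.0}, {"tx": 2.22, "ty": 0.52, "tz": 2.79, "ax": 0.1, "ay": 0.1, "az": 0.0}, {"tx": 0.0, "ty": 0.0, "tz": 3.0, "ax": 0.0, "ay": 0.0, "az": 0.0}, {"tx": -0.01, "ty": 0.01, "tz": 3.0, "ax": 0.0, "ay": 0.0, "az": 0.0}, {"tx": 0.0, "ty": 0.0, "tz": 3.0, "ax": 0.0, "ay": 0.0, "az": 0.0}]
6
```

step_arm([
  {"tx": 2.2,"ty": 0.5,"tz": 2.8,"ax": 0,"ay": 0,"az": 0},
  {"tx": 2.2,"ty": 0.5,"tz": 2.8,"ax": 0,"ay": 0,"az": 0},
  {"tx": 2.2,"ty": 0.5,"tz": 2.8,"ax": 0,"ay": 0,"az": 0},
  {"tx": 0,"ty": 0,"tz": 0,"ax": 0,"ay": 0,"az": 0},
])

```text
clock: 11.0
position: [0.5162, 0.0737, 0.155]
orientation: [-179.7, -0.2, 88.9]
wrist_force: [-0.1, -0.4, 0.1]
width: 0.0753
```

```bash
python3 -c "
from h import *
shot('wrist','w1')
from jars import caps; caps('w1')
P,p=cloud('w1'); z=P[...,2]"; python3 plan.py '[[0.5175,0.067,0.07,88.3,30]]'
```

```text
w1 n 4333 circ [524.9 180.7] r 22.1 mean [525.  181.  101.1]
w1 n 3347 circ [514.6 127.2] r 22.1 mean [514.7 127.9 101.1]
w1 n 2719 circ [517.1  64.2] r 22.1 mean [517.1  65.8 100.9]
[{"tx": -0.16, "ty": 0.05, "tz": 2.89, "ax": -0.1, "ay": 0.0, "az": 0.2}, {"tx": -0.15, "ty": 0.05, "tz": 2.9, "ax": -0.1, "ay": -0.1, "az": 0.1}, {"tx": -0.15, "ty": 0.04, "tz": 2.89, "ax": 0.0, "ay": 0.0, "az": 0.2}]
3
```

View pics/w1.png

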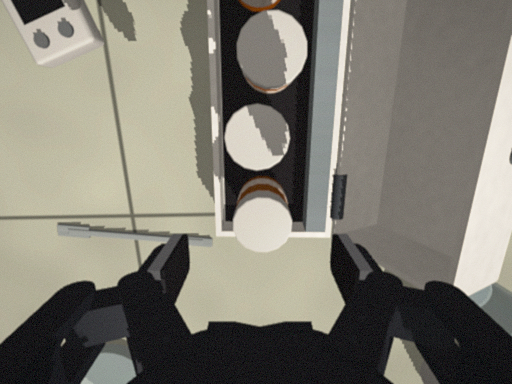

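step_arm([
  {"tx": -0.3,"ty": 0.05,"tz": 2.8,"ax": 0,"ay": 0,"az": 0.2},
  {"tx": -0.3,"ty": 0.05,"tz": 2.8,"ax": 0,"ay": 0,"az": 0.2},
  {"tx": -0.3,"ty": 0,"tz": 2.7,"ax": 0,"ay": 0,"az": 0.2},
  {"tx": 0,"ty": 0,"tz": 0,"ax": 0,"ay": 0,"az": 0},
])

```text
clock: 11.38
position: [0.5162, 0.0578, 0.073]
orientation: [-179.7, 0.1, 87.9]
wrist_force: [-0.6, 0.6, -0.4]
width: 0.0752
```

step_arm([
  {"tx": 0,"ty": 0,"tz": 0,"ax": 0,"ay": 0,"az": 0},
  {"tx": 0,"ty": 0,"tz": 0,"ax": 0,"ay": 0,"az": 0},
  {"tx": 0,"ty": 0,"tz": 0,"ax": 0,"ay": 0,"az": 0},
  {"tx": 0,"ty": 0,"tz": 0,"ax": 0,"ay": 0,"az": 0},
  {"tx": 0,"ty": 0,"tz": 0,"ax": 0,"ay": 0,"az": 0},
  {"tx": 0,"ty": 0,"tz": 0,"ax": 0,"ay": 0,"az": 0},
], jaw=3.5, force=30)

```text
clock: 11.88
position: [0.5189, 0.0594, 0.078]
orientation: [179.8, -0.0, 87.9]
wrist_force: [-1.3, -0.2, 7.5]
width: 0.0433
```

```bash
python3 plan.py '[[0.5175,0.067,0.17,88.3],[0.5,-0.06,0.17,95],[0.4757,-0.3213,0.17,101.2]]'
```

```text
[{"tx": 0.25, "ty": -0.04, "tz": -3.07, "ax": 0.1, "ay": 0.0, "az": -0.1}, {"tx": 0.26, "ty": -0.05, "tz": -3.06, "ax": 0.0, "ay": 0.0, "az": -0.2}, {"tx": 0.25, "ty": -0.05, "tz": -3.07, "ax": 0.1, "ay": 0.0, "az": -0.1}, {"tx": -3.19, "ty": -0.34, "tz": 0.0, "ax": 0.0, "ay": 0.0, "az": -1.7}, {"tx": -3.17, "ty": -0.44, "tz": 0.0, "ax": 0.0, "ay": 0.0, "az": -1.7}, {"tx": -3.16, "ty": -0.53, "tz": -0.01, "ax": 0.0, "ay": 0.0, "az": -1.6}, {"tx": -3.15, "ty": -0.62, "tz": 0.0, "ax": 0.0, "ay": 0.0, "az": -1.7}, {"tx": -3.69, "ty": -0.67, "tz": 0.0, "ax": 0.0, "ay": 0.0, "az": -0.9}]
[{"tx": -3.67, "ty": -0.73, "tz": 0.0, "ax": 0.0, "ay": 0.0, "az": -0.9}, {"tx": -3.67, "ty": -0.79, "tz": -0.01, "ax": 0.0, "ay": 0.0, "az": -0.9}, {"tx": -3.65, "ty": -0.84, "tz": 0.0, "ax": 0.0, "ay": 0.0, "az": -0.8}, {"tx": -3.64, "ty": -0.9, "tz": 0.0, "ax": 0.0, "ay": 0.0, "az": -0.9}, {"tx": -3.63, "ty": -0.95, "tz": 0.0, "ax": 0.0, "ay": 0.0, "az": -0.9}, {"tx": -3.61, "ty": -1.01, "tz": 0.0, "ax": 0.0, "ay": 0.0, "az": -0.9}]
14
```

step_arm([
  {"tx": 0,"ty": 0,"tz": -1.5,"ax": 0,"ay": 0,"az": 0},
  {"tx": 0,"ty": 0,"tz": -2.5,"ax": 0,"ay": 0,"az": 0},
  {"tx": 0,"ty": 0,"tz": -3,"ax": 0,"ay": 0,"az": 0},
  {"tx": 0,"ty": 0,"tz": -2.5,"ax": 0,"ay": 0,"az": 0},
  {"tx": 0,"ty": 0,"tz": 0,"ax": 0,"ay": 0,"az": 0},
])

```text
clock: 12.3
position: [0.5203, 0.0598, 0.1766]
orientation: [179.5, -0.1, 87.9]
wrist_force: [0.5, 0.4, -1.2]
width: 0.0434
```

```bash
python3 plan.py '[[0.5,-0.06,0.17,95],[0.4757,-0.3213,0.17,101.2]]'
```

```text
[{"tx": -3.01, "ty": -0.4, "tz": 0.16, "ax": 0.1, "ay": 0.0, "az": -1.8}, {"tx": -3.0, "ty": -0.49, "tz": 0.16, "ax": 0.1, "ay": 0.0, "az": -1.8}, {"tx": -2.98, "ty": -0.59, "tz": 0.16, "ax": 0.2, "ay": 0.0, "az": -1.7}, {"tx": -2.97, "ty": -0.67, "tz": 0.16, "ax": 0.1, "ay": -0.1, "az": -1.8}, {"tx": -3.69, "ty": -0.67, "tz": 0.0, "ax": 0.0, "ay": 0.0, "az": -0.9}, {"tx": -3.67, "ty": -0.73, "tz": 0.01, "ax": 0.0, "ay": 0.0, "az": -0.9}, {"tx": -3.67, "ty": -0.78, "tz": 0.0, "ax": 0.0, "ay": 0.0, "az": -0.9}, {"tx": -3.65, "ty": -0.85, "tz": 0.0, "ax": 0.0, "ay": 0.0, "az": -0.8}]
[{"tx": -3.64, "ty": -0.89, "tz": 0.0, "ax": 0.0, "ay": 0.0, "az": -0.9}, {"tx": -3.63, "ty": -0.95, "tz": 0.01, "ax": 0.0, "ay": 0.0, "az": -0.9}, {"tx": -3.61, "ty": -1.01, "tz": 0.0, "ax": 0.0, "ay": 0.0, "az": -0.9}]
11
```

step_arm([
  {"tx": -3.0,"ty": -0.4,"tz": 0.2,"ax": 0,"ay": 0,"az": -1.8},
  {"tx": -3.0,"ty": -0.5,"tz": 0.2,"ax": 0,"ay": 0,"az": -1.8},
  {"tx": -3.0,"ty": -0.6,"tz": 0.1,"ax": 0,"ay": 0,"az": -1.7},
  {"tx": -3.0,"ty": -0.7,"tz": 0.1,"ax": 0,"ay": 0,"az": -1.8},
  {"tx": -3.7,"ty": -0.7,"tz": 0,"ax": 0,"ay": 0,"az": -0.9},
  {"tx": -3.7,"ty": -0.7,"tz": 0,"ax": 0,"ay": 0,"az": -0.9},
  {"tx": -3.7,"ty": -0.8,"tz": 0,"ax": 0,"ay": 0,"az": -0.9},
  {"tx": -3.7,"ty": -0.9,"tz": 0,"ax": 0,"ay": 0,"az": -0.9},
])

```text
clock: 12.97
position: [0.4821, -0.2136, 0.1657]
orientation: [180.0, 0.0, 98.7]
wrist_force: [0.7, -0.3, -2.0]
width: 0.0436
```

step_arm([
  {"tx": -3.6,"ty": -0.9,"tz": 0,"ax": 0,"ay": 0,"az": -0.9},
  {"tx": -3.6,"ty": -0.9,"tz": 0,"ax": 0,"ay": 0,"az": -0.9},
  {"tx": -3.6,"ty": -1.0,"tz": 0,"ax": 0,"ay": 0,"az": -0.9},
  {"tx": 0,"ty": 0,"tz": 0,"ax": 0,"ay": 0,"az": 0},
])

```text
clock: 13.3
position: [0.47, -0.3321, 0.1649]
orientation: [-179.9, 0.2, 100.8]
wrist_force: [-0.5, -1.6, -1.9]
width: 0.043
```

```bash
python3 plan.py '[[0.4767,-0.3262,0.17,101.2],[0.4767,-0.3262,0.055,101.2]]'; python3 -c "
from h import *
shot('wrist','w2')
P,p=cloud('w2'); m=(abs(P[...,2]-.032)<.004);q=P[m];r=cv2.minAreaRect((q[:,:2]*1000).astype(np.float32)); print(len(q),r)"
```

```text
[{"tx": 0.45, "ty": 0.77, "tz": -0.51, "ax": -0.1, "ay": 0.2, "az": -0.4}, {"tx": 0.0, "ty": 0.0, "tz": 3.83, "ax": 0.0, "ay": 0.0, "az": 0.0}, {"tx": 0.01, "ty": 0.0, "tz": 3.84, "ax": 0.0, "ay": 0.0, "az": 0.0}, {"tx": 0.0, "ty": 0.0, "tz": 3.83, "ax": 0.0, "ay": 0.0, "az": 0.0}]
4
5366 ((576.529296875, -280.0128173828125), (224.25416564941406, 379.4501647949219), 72.3118667602539)
```

View pics/w2.png

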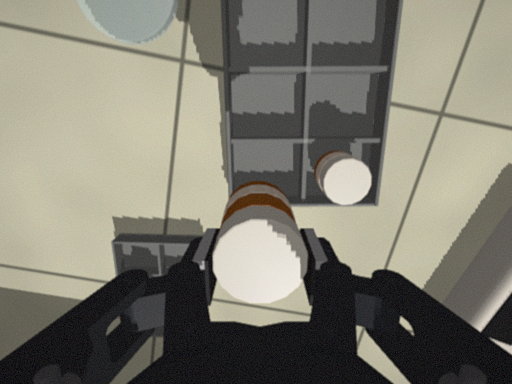

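```bash
python3 -c "
from h import *
f=np.load('pics/w2.npz');fx,fy,cx,cy=f['k'];T=f['T']
def at(u,v,z=.032):
    d=T[:3,:3]@np.array([(u-cx)/fx,(v-cy)/fy,1]);o=T[:3,3];return (o+d*(z-o[2])/d[2])[:2]
for uv in ((306,139),(305,69),(377,204),(233,203)): print(uv,at(*uv))
a=np.radians(11.2);Rm=np.array([[np.cos(a),-np.sin(a)],[np.sin(a),np.cos(a)]])
c=np.array([.4996,-.2513])
for loc in ((0,-.032),(0,.032),(.076,-.098),(-.076,-.098)): print(loc,c+Rm@loc)
crop('w2',210,400,40,215,4,'w2c')
"
```

```text
(306, 139) [ 0.50458952 -0.28122407]
(305, 69) [ 0.48937351 -0.22160532]
(377, 204) [ 0.59070603 -0.33132967]
(233, 203) [ 0.4467659  -0.35771474]
(0, -0.032) [ 0.5058155  -0.28269056]
(0, 0.032) [ 0.4933845  -0.21990944]
(0.076, -0.098) [ 0.59318756 -0.33267179]
(-0.076, -0.098) [ 0.44408237 -0.36219542]
```

View pics/w2c.png

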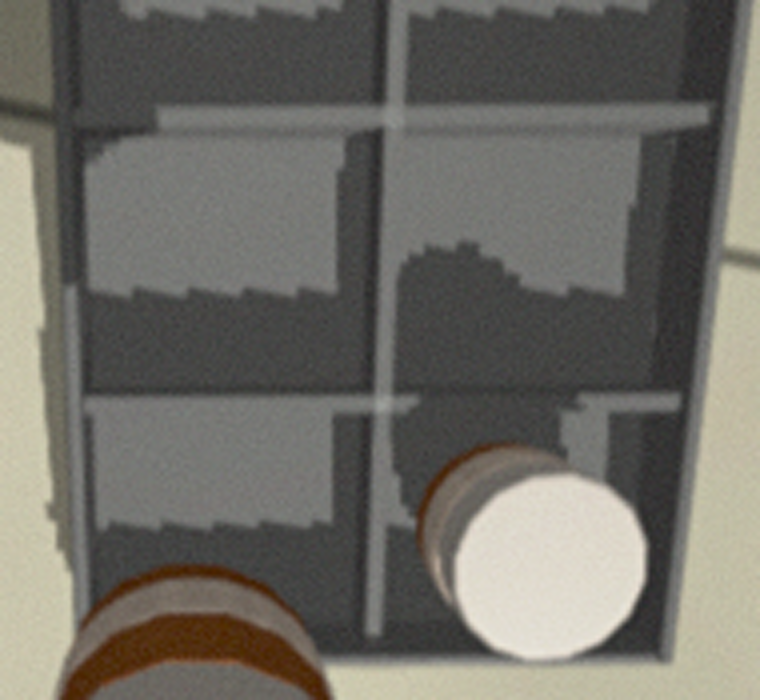

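step_arm([
  {"tx": 0.4,"ty": 0.7,"tz": 0,"ax": 0,"ay": 0,"az": -0.4},
  {"tx": 0,"ty": 0,"tz": 3.0,"ax": 0,"ay": 0,"az": 0},
  {"tx": 0,"ty": 0,"tz": 3.0,"ax": 0,"ay": 0,"az": 0},
  {"tx": 0,"ty": 0,"tz": 2.0,"ax": 0,"ay": 0,"az": 0},
  {"tx": 0,"ty": 0,"tz": 1.2,"ax": 0,"ay": 0,"az": 0},
  {"tx": 0,"ty": 0,"tz": 0.8,"ax": 0,"ay": 0,"az": 0},
  {"tx": 0,"ty": 0,"tz": 0,"ax": 0,"ay": 0,"az": 0},
])

```text
clock: 13.93
position: [0.4799, -0.3188, 0.0662]
orientation: [180.0, 0.2, 101.7]
wrist_force: [-2.5, -7.3, 9.1]
width: 0.0433
```

step_arm([
  {"tx": -0.3,"ty": -0.2,"tz": -0.5,"ax": 0,"ay": 0,"az": 0},
  {"tx": -0.4,"ty": -0.1,"tz": 0,"ax": 0,"ay": 0,"az": 0},
  {"tx": 0,"ty": 0,"tz": 0,"ax": 0,"ay": 0,"az": 0},
  {"tx": 0,"ty": 0,"tz": 0,"ax": 0,"ay": 0,"az": 0},
  {"tx": 0,"ty": 0,"tz": 0,"ax": 0,"ay": 0,"az": 0},
])

```text
clock: 14.35
position: [0.4775, -0.3244, 0.0701]
orientation: [180.0, -0.0, 101.7]
wrist_force: [0.5, 0.2, -1.4]
width: 0.0433
```

```bash
python3 -c "
from h import *
shot('wrist','w3');shot('side','s4');crop('s4',240,340,120,220,5,'s4c')"
```

```text
(no output)
```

View pics/w3.png

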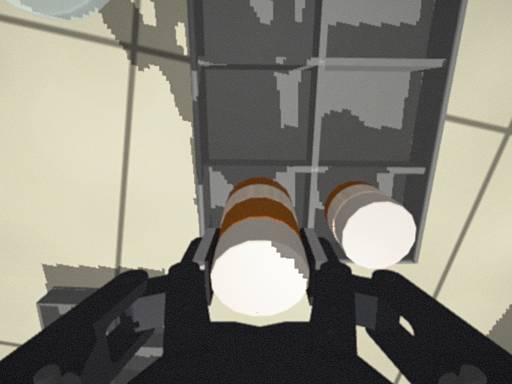

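View pics/s4c.png

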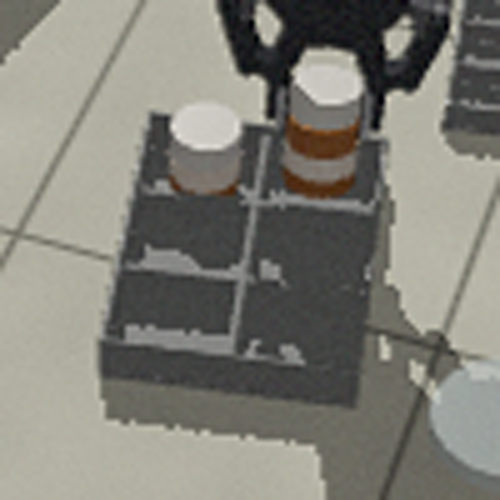

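```bash
cat > held.py <<'E'
from h import *; import sys
def held(fn):
    P,p=cloud(fn); s=np.load('pics/%s.npz'%fn)['T'];
    m=(p.min(-1)>120)&(np.arange(384)[:,None]>200)&(np.arange(384)[:,None]<330)&(np.arange(512)[None]>205)&(np.arange(512)[None]<315)
    q=P[m]; zt=np.nanpercentile(q[:,2],90); q=q[abs(q[:,2]-zt)<.004]
    c,r=cv2.minEnclosingCircle((q[:,:2]*1000).astype(np.float32)); print('held cap',np.round(c,1),'r %.1f'%r,'z %.4f'%np.median(q[:,2]))
held(sys.argv[1])
E
python3 held.py w3
```

```text
held cap [ 477.5 -326.2] r 23.7 z 0.0996
```

```bash
python3 held.py w2; python3 -c "
from h import *
shot('wrist','w4'); print(status.get_state()['position'],status.get_state()['wrist_force'])
P,p=cloud('w4')
for v in (230,245,260,275,290,305,312): print(v,[tuple(np.round(P[v,u]*1000)) for u in (225,258,290)])
print('stub')
for v in (180,195,210,230,250):print(v,[tuple(np.round(P[v,u]*1000)) for u in (345,365,385)])
"; python3 held.py w4
```

```text
held cap [ 468.8 -327.7] r 22.1 z 0.1883
[ 0.47731096 -0.32476768  0.07003657] [ 0.46172991 -0.36189365 -0.53290332]
230 [(np.float64(457.0), np.float64(-313.0), np.float64(81.0)), (np.float64(472.0), np.float64(-304.0), np.float64(95.0)), (np.float64(487.0), np.float64(-304.0), np.float64(87.0))]
245 [(np.float64(459.0), np.float64(-313.0), np.float64(97.0)), (np.float64(473.0), np.float64(-307.0), np.float64(102.0)), (np.float64(486.0), np.float64(-306.0), np.float64(99.0))]
260 [(np.float64(461.0), np.float64(-318.0), np.float64(100.0)), (np.float64(474.0), np.float64(-315.0), np.float64(101.0)), (np.float64(488.0), np.float64(-312.0), np.float64(100.0))]
275 [(np.float64(462.0), np.float64(-325.0), np.float64(100.0)), (np.float64(476.0), np.float64(-322.0), np.float64(101.0)), (np.float64(490.0), np.float64(-320.0), np.float64(99.0))]
290 [(np.float64(463.0), np.float64(-334.0), np.float64(98.0)), (np.float64(478.0), np.float64(-332.0), np.float64(97.0)), (np.float64(492.0), np.float64(-328.0), np.float64(98.0))]
305 [(np.float64(466.0), np.float64(-421.0), np.float64(1.0)), (np.
[... 540 characters left out ...]
float64(535.0), np.float64(-291.0), np.float64(44.0)), (np.float64(549.0), np.float64(-289.0), np.float64(40.0))]
210 [(np.float64(526.0), np.float64(-302.0), np.float64(45.0)), (np.float64(533.0), np.float64(-297.0), np.float64(56.0)), (np.float64(544.0), np.float64(-294.0), np.float64(55.0))]
230 [(np.float64(526.0), np.float64(-312.0), np.float64(54.0)), (np.float64(537.0), np.float64(-309.0), np.float64(55.0)), (np.float64(548.0), np.float64(-306.0), np.float64(56.0))]
250 [(np.float64(529.0), np.float64(-323.0), np.float64(56.0)), (np.float64(541.0), np.float64(-321.0), np.float64(55.0)), (np.float64(552.0), np.float64(-319.0), np.float64(56.0))]
held cap [ 477.3 -326.3] r 23.4 z 0.0996
```

step_arm([
  {"tx": -0.4,"ty": -0.1,"tz": 0,"ax": 0,"ay": 0,"az": 0},
  {"tx": 0,"ty": 0,"tz": 0,"ax": 0,"ay": 0,"az": 0},
  {"tx": 0,"ty": 0,"tz": 0.8,"ax": 0,"ay": 0,"az": 0},
  {"tx": 0,"ty": 0,"tz": 0.8,"ax": 0,"ay": 0,"az": 0},
  {"tx": 0,"ty": 0,"tz": 0.4,"ax": 0,"ay": 0,"az": 0},
  {"tx": 0,"ty": 0,"tz": 0,"ax": 0,"ay": 0,"az": 0},
  {"tx": 0,"ty": 0,"tz": 0,"ax": 0,"ay": 0,"az": 0},
])

```text
clock: 15.08
position: [0.4769, -0.329, 0.0496]
orientation: [-180.0, -0.0, 101.7]
wrist_force: [-0.5, 0.0, -1.7]
width: 0.0434
```

step_arm([
  {"tx": 0,"ty": 0,"tz": 0.3,"ax": 0,"ay": 0,"az": 0},
  {"tx": 0,"ty": 0,"tz": 0.2,"ax": 0,"ay": 0,"az": 0},
  {"tx": 0,"ty": 0,"tz": 0,"ax": 0,"ay": 0,"az": 0},
  {"tx": 0,"ty": 0,"tz": 0,"ax": 0,"ay": 0,"az": 0},
])

```text
clock: 15.42
position: [0.4774, -0.3291, 0.0479]
orientation: [180.0, 0.1, 101.7]
wrist_force: [-8.4, 5.0, 33.3]
width: 0.0434
```

step_arm([
  {"tx": 0,"ty": 0,"tz": -0.3,"ax": 0,"ay": 0,"az": 0},
  {"tx": 0,"ty": 0,"tz": 0,"ax": 0,"ay": 0,"az": 0},
])

```text
clock: 15.58
position: [0.4775, -0.3295, 0.0491]
orientation: [179.9, 0.1, 101.7]
wrist_force: [-0.5, -0.3, -1.8]
width: 0.0435
```

step_arm([
  {"tx": 0,"ty": 0,"tz": 0,"ax": 0,"ay": 0,"az": 0},
  {"tx": 0,"ty": 0,"tz": 0,"ax": 0,"ay": 0,"az": 0},
  {"tx": 0,"ty": 0,"tz": 0,"ax": 0,"ay": 0,"az": 0},
  {"tx": 0,"ty": 0,"tz": -1,"ax": 0,"ay": 0,"az": 0},
  {"tx": 0,"ty": 0,"tz": -2,"ax": 0,"ay": 0,"az": 0},
  {"tx": 0,"ty": 0,"tz": -3,"ax": 0,"ay": 0,"az": 0},
  {"tx": 0,"ty": 0,"tz": -4,"ax": 0,"ay": 0,"az": 0},
  {"tx": 0,"ty": 0,"tz": 0,"ax": 0,"ay": 0,"az": 0},
], jaw=6.0)

```text
clock: 16.25
position: [0.4804, -0.3304, 0.1552]
orientation: [179.6, 0.4, 101.7]
wrist_force: [1.5, -0.7, 0.8]
width: 0.0601
```

```bash
python3 -c "
from h import *
shot('wrist','w5');
P,p=cloud('w5')
from jars import caps
caps('w5',.074,(.3,.7,-.5,-.1)); caps('w5',.055,(.3,.7,-.5,-.1))"
```

```text
w5 n 2290 circ [ 474.6 -320. ] r 22.1 mean [ 474.3 -318.8   74.9]
w5 n 111 circ [ 472.2 -308.7] r 18.4 mean [ 471.  -301.5   55.2]
w5 n 1964 circ [ 545.7 -310.2] r 22.2 mean [ 544.8 -309.3   54.9]
```

View pics/w5.png

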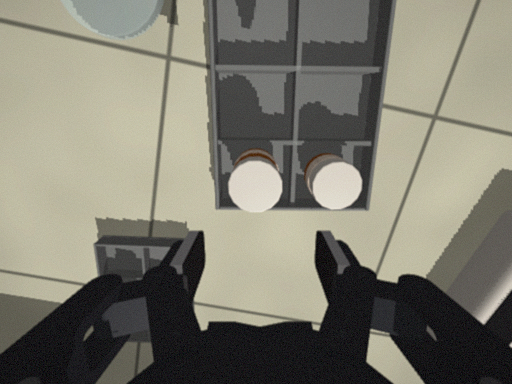

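```bash
python3 plan.py '[[0.5145,0.127,0.165,88.3]]'
```

```text
[{"tx": 3.67, "ty": 1.06, "tz": -0.12, "ax": 0.0, "ay": 0.0, "az": 1.1}, {"tx": 3.69, "ty": 0.99, "tz": -0.11, "ax": 0.1, "ay": 0.0, "az": 1.1}, {"tx": 3.71, "ty": 0.91, "tz": -0.12, "ax": 0.0, "ay": 0.1, "az": 1.1}, {"tx": 3.73, "ty": 0.85, "tz": -0.11, "ax": 0.0, "ay": 0.0, "az": 1.2}, {"tx": 3.74, "ty": 0.77, "tz": -0.12, "ax": 0.0, "ay": 0.0, "az": 1.1}, {"tx": 3.76, "ty": 0.69, "tz": -0.11, "ax": 0.1, "ay": 0.0, "az": 1.1}, {"tx": 3.77, "ty": 0.63, "tz": -0.11, "ax": 0.0, "ay": 0.0, "az": 1.1}, {"tx": 3.78, "ty": 0.55, "tz": -0.11, "ax": 0.0, "ay": 0.1, "az": 1.1}]
[{"tx": 3.79, "ty": 0.47, "tz": -0.11, "ax": 0.1, "ay": 0.0, "az": 1.1}, {"tx": 3.8, "ty": 0.41, "tz": -0.11, "ax": 0.0, "ay": 0.0, "az": 1.2}, {"tx": 3.81, "ty": 0.32, "tz": -0.1, "ax": 0.0, "ay": 0.0, "az": 1.1}, {"tx": 3.81, "ty": 0.26, "tz": -0.11, "ax": 0.0, "ay": 0.0, "az": 1.1}]
12
```

step_arm([
  {"tx": 3.7,"ty": 1.1,"tz": -0.1,"ax": 0,"ay": 0,"az": 1.1},
  {"tx": 3.7,"ty": 1.0,"tz": -0.1,"ax": 0,"ay": 0,"az": 1.1},
  {"tx": 3.7,"ty": 0.9,"tz": -0.1,"ax": 0,"ay": 0,"az": 1.1},
  {"tx": 3.7,"ty": 0.9,"tz": -0.1,"ax": 0,"ay": 0,"az": 1.1},
  {"tx": 3.7,"ty": 0.8,"tz": -0.1,"ax": 0,"ay": 0,"az": 1.1},
  {"tx": 3.8,"ty": 0.7,"tz": -0.1,"ax": 0,"ay": 0,"az": 1.1},
  {"tx": 3.8,"ty": 0.6,"tz": -0.1,"ax": 0,"ay": 0,"az": 1.1},
  {"tx": 3.8,"ty": 0.6,"tz": -0.1,"ax": 0,"ay": 0,"az": 1.1},
], jaw=7.5)

```text
clock: 16.97
position: [0.5011, -0.0221, 0.156]
orientation: [-180.0, 0.0, 92.8]
wrist_force: [1.2, 0.6, 0.1]
width: 0.0748
```

step_arm([
  {"tx": 3.8,"ty": 0.5,"tz": -0.1,"ax": 0,"ay": 0,"az": 1.1},
  {"tx": 3.8,"ty": 0.4,"tz": -0.1,"ax": 0,"ay": 0,"az": 1.1},
  {"tx": 3.8,"ty": 0.3,"tz": -0.1,"ax": 0,"ay": 0,"az": 1.1},
  {"tx": 3.4,"ty": 0.3,"tz": 0,"ax": 0,"ay": 0,"az": 1.1},
  {"tx": 0,"ty": 0,"tz": 0,"ax": 0,"ay": 0,"az": 0},
  {"tx": 0,"ty": 0,"tz": 0,"ax": 0,"ay": 0,"az": 0},
  {"tx": 0,"ty": 0,"tz": 0,"ax": 0,"ay": 0,"az": 0},
])

```text
clock: 17.55
position: [0.5129, 0.124, 0.1587]
orientation: [-179.9, 0.1, 88.5]
wrist_force: [-0.2, -0.6, 0.1]
width: 0.0753
```

```bash
python3 -c "
from h import *
shot('wrist','w6')
from jars import caps; caps('w6')
";python3 plan.py '[[0.5145,0.127,0.077,88.3,30]]'
```

```text
w6 n 4033 circ [518.1 243.2] r 22.1 mean [518.  241.4 101. ]
w6 n 3294 circ [525. 181.] r 22.1 mean [525.  181.5 101.1]
w6 n 2729 circ [514.7 127.5] r 22.1 mean [514.7 129.  100.9]
[{"tx": 0.13, "ty": 0.05, "tz": 2.72, "ax": 0.0, "ay": 0.0, "az": 0.0}, {"tx": 0.13, "ty": 0.04, "tz": 2.73, "ax": 0.0, "ay": 0.0, "az": 0.1}, {"tx": 0.14, "ty": 0.05, "tz": 2.72, "ax": -0.1, "ay": 0.1, "az": 0.0}]
3
```

step_arm([
  {"tx": 0.1,"ty": 0.1,"tz": 2.7,"ax": 0,"ay": 0,"az": 0},
  {"tx": 0.1,"ty": 0,"tz": 2.7,"ax": 0,"ay": 0,"az": 0},
  {"tx": 0.1,"ty": 0,"tz": 1.8,"ax": 0,"ay": 0,"az": 0},
  {"tx": 0.1,"ty": 0,"tz": 1.0,"ax": 0,"ay": 0,"az": 0},
  {"tx": 0,"ty": 0,"tz": 0,"ax": 0,"ay": 0,"az": 0},
  {"tx": 0,"ty": 0,"tz": 0,"ax": 0,"ay": 0,"az": 0},
])

```text
clock: 18.1
position: [0.5145, 0.1277, 0.0773]
orientation: [-180.0, 0.0, 88.4]
wrist_force: [-0.1, 0.0, 0.7]
width: 0.0749
```

step_arm([
  {"tx": 0,"ty": 0,"tz": 0,"ax": 0,"ay": 0,"az": 0},
  {"tx": 0,"ty": 0,"tz": 0,"ax": 0,"ay": 0,"az": 0},
  {"tx": 0,"ty": 0,"tz": 0,"ax": 0,"ay": 0,"az": 0},
  {"tx": 0,"ty": 0,"tz": 0,"ax": 0,"ay": 0,"az": 0},
  {"tx": 0,"ty": 0,"tz": 0,"ax": 0,"ay": 0,"az": 0},
  {"tx": 0,"ty": 0,"tz": 0,"ax": 0,"ay": 0,"az": 0},
], jaw=3.5, force=35)

```text
clock: 18.6
position: [0.5152, 0.1285, 0.0784]
orientation: [179.9, -0.0, 88.5]
wrist_force: [-0.1, -1.3, 6.3]
width: 0.0432
```

step_arm([
  {"tx": 0,"ty": 0,"tz": -1.5,"ax": 0,"ay": 0,"az": 0},
  {"tx": 0,"ty": 0,"tz": -2.5,"ax": 0,"ay": 0,"az": 0},
  {"tx": 0,"ty": 0,"tz": -3,"ax": 0,"ay": 0,"az": 0},
  {"tx": 0,"ty": 0,"tz": -2.0,"ax": 0,"ay": 0,"az": 0},
  {"tx": 0,"ty": 0,"tz": 0,"ax": 0,"ay": 0,"az": 0},
  {"tx": 0,"ty": 0,"tz": 0,"ax": 0,"ay": 0,"az": 0},
])

```text
clock: 19.1
position: [0.5152, 0.1286, 0.1687]
orientation: [179.8, -0.0, 88.5]
wrist_force: [0.3, -0.1, -1.1]
width: 0.0433
```

```bash
python3 plan.py '[[0.5359,-0.2441,0.165,101.2]]'
```

```text
[{"tx": -3.72, "ty": 0.31, "tz": 0.04, "ax": 0.0, "ay": 0.0, "az": -1.3}, {"tx": -3.73, "ty": 0.22, "tz": 0.03, "ax": 0.0, "ay": 0.0, "az": -1.2}, {"tx": -3.73, "ty": 0.14, "tz": 0.04, "ax": 0.1, "ay": 0.0, "az": -1.3}, {"tx": -3.73, "ty": 0.06, "tz": 0.03, "ax": 0.0, "ay": 0.0, "az": -1.3}, {"tx": -3.73, "ty": -0.02, "tz": 0.04, "ax": 0.0, "ay": 0.0, "az": -1.3}, {"tx": -3.73, "ty": -0.11, "tz": 0.03, "ax": 0.0, "ay": 0.0, "az": -1.2}, {"tx": -3.73, "ty": -0.19, "tz": 0.04, "ax": 0.0, "ay": 0.0, "az": -1.3}, {"tx": -3.72, "ty": -0.27, "tz": 0.03, "ax": 0.0, "ay": 0.0, "az": -1.3}]
[{"tx": -3.72, "ty": -0.36, "tz": 0.04, "ax": 0.1, "ay": 0.0, "az": -1.3}, {"tx": -3.7, "ty": -0.44, "tz": 0.03, "ax": 0.0, "ay": 0.0, "az": -1.2}]
10
```

Works well when settled. Carry over.

step_arm([
  {"tx": -3.7,"ty": 0.3,"tz": 0,"ax": 0,"ay": 0,"az": -1.3},
  {"tx": -3.7,"ty": 0.2,"tz": 0,"ax": 0,"ay": 0,"az": -1.3},
  {"tx": -3.7,"ty": 0.1,"tz": 0,"ax": 0,"ay": 0,"az": -1.3},
  {"tx": -3.7,"ty": 0.1,"tz": 0,"ax": 0,"ay": 0,"az": -1.3},
  {"tx": -3.7,"ty": 0,"tz": 0,"ax": 0,"ay": 0,"az": -1.3},
  {"tx": -3.7,"ty": -0.1,"tz": 0,"ax": 0,"ay": 0,"az": -1.3},
  {"tx": -3.7,"ty": -0.2,"tz": 0,"ax": 0,"ay": 0,"az": -1.3},
  {"tx": -3.7,"ty": -0.3,"tz": 0,"ax": 0,"ay": 0,"az": -1.3},
])

```text
clock: 19.77
position: [0.5303, -0.1692, 0.1661]
orientation: [-179.9, -0.0, 99.0]
wrist_force: [0.5, 0.4, -0.8]
width: 0.0431
```

step_arm([
  {"tx": -3.7,"ty": -0.4,"tz": 0,"ax": 0,"ay": 0,"az": -1.3},
  {"tx": -3.6,"ty": -0.4,"tz": 0,"ax": 0,"ay": 0,"az": -1.0},
  {"tx": 0,"ty": 0,"tz": 0,"ax": 0,"ay": 0,"az": 0},
  {"tx": 0,"ty": 0,"tz": 0,"ax": 0,"ay": 0,"az": 0},
  {"tx": 0,"ty": 0,"tz": 0,"ax": 0,"ay": 0,"az": 0},
])

```text
clock: 20.18
position: [0.5348, -0.2402, 0.1661]
orientation: [-179.9, -0.1, 101.2]
wrist_force: [-0.6, 1.1, 0.0]
width: 0.0428
```

```bash
python3 -c "
from h import *
shot('wrist','w7')
"; python3 held.py w7; python3 plan.py '[[0.5359,-0.2441,0.165,101.2],[0.5359,-0.2441,0.053,101.2,25]]'
```

```text
held cap [ 534.7 -241.3] r 22.2 z 0.1888
[{"tx": -0.48, "ty": -0.02, "tz": 0.14, "ax": -0.1, "ay": -0.1, "az": 0.1}, {"tx": 0.0, "ty": 0.0, "tz": 2.24, "ax": 0.0, "ay": 0.0, "az": 0.0}, {"tx": 0.0, "ty": 0.0, "tz": 2.24, "ax": 0.0, "ay": 0.0, "az": 0.0}, {"tx": 0.0, "ty": 0.0, "tz": 2.24, "ax": 0.0, "ay": 0.0, "az": 0.0}, {"tx": 0.0, "ty": 0.0, "tz": 2.24, "ax": 0.0, "ay": 0.0, "az": 0.0}, {"tx": 0.0, "ty": -0.01, "tz": 2.24, "ax": 0.0, "ay": 0.0, "az": 0.0}]
6
```

step_arm([
  {"tx": -0.3,"ty": 0,"tz": 0,"ax": 0,"ay": 0,"az": 0},
  {"tx": 0,"ty": 0,"tz": 2.5,"ax": 0,"ay": 0,"az": 0},
  {"tx": 0,"ty": 0,"tz": 2.7,"ax": 0,"ay": 0,"az": 0},
  {"tx": 0,"ty": 0,"tz": 2.5,"ax": 0,"ay": 0,"az": 0},
  {"tx": 0,"ty": 0,"tz": 2.0,"ax": 0,"ay": 0,"az": 0},
  {"tx": 0,"ty": 0,"tz": 1.3,"ax": 0,"ay": 0,"az": 0},
  {"tx": 0,"ty": 0,"tz": 0,"ax": 0,"ay": 0,"az": 0},
  {"tx": 0,"ty": 0,"tz": 0,"ax": 0,"ay": 0,"az": 0},
])

```text
clock: 20.9
position: [0.536, -0.2426, 0.0569]
orientation: [-179.9, -0.1, 101.3]
wrist_force: [-0.2, -0.2, -0.8]
width: 0.0433
```

step_arm([
  {"tx": 0,"ty": 0,"tz": 0.2,"ax": 0,"ay": 0,"az": 0},
  {"tx": 0,"ty": 0,"tz": 0,"ax": 0,"ay": 0,"az": 0},
])

```text
clock: 21.07
position: [0.5367, -0.2435, 0.0561]
orientation: [179.9, 0.0, 101.2]
wrist_force: [-0.4, 0.0, -0.4]
width: 0.0431
```

step_arm([
  {"tx": 0,"ty": 0,"tz": 0.3,"ax": 0,"ay": 0,"az": 0},
  {"tx": 0,"ty": 0,"tz": 0.1,"ax": 0,"ay": 0,"az": 0},
  {"tx": 0,"ty": 0,"tz": 0,"ax": 0,"ay": 0,"az": 0},
])

```text
clock: 21.32
position: [0.5367, -0.2438, 0.0524]
orientation: [179.9, 0.1, 101.2]
wrist_force: [-1.3, 0.8, 8.5]
width: 0.0431
```

step_arm([
  {"tx": 0,"ty": 0,"tz": 0,"ax": 0,"ay": 0,"az": 0},
  {"tx": 0,"ty": 0,"tz": 0,"ax": 0,"ay": 0,"az": 0},
  {"tx": 0,"ty": 0,"tz": 0,"ax": 0,"ay": 0,"az": 0},
  {"tx": 0,"ty": 0,"tz": -1,"ax": 0,"ay": 0,"az": 0},
  {"tx": 0,"ty": 0,"tz": -2,"ax": 0,"ay": 0,"az": 0},
  {"tx": 0,"ty": 0,"tz": -3,"ax": 0,"ay": 0,"az": 0},
  {"tx": 0,"ty": 0,"tz": -4,"ax": 0,"ay": 0,"az": 0},
  {"tx": 0,"ty": 0,"tz": 0,"ax": 0,"ay": 0,"az": 0},
], jaw=6.0)

```text
clock: 21.98
position: [0.5394, -0.2442, 0.1584]
orientation: [179.5, 0.3, 101.2]
wrist_force: [1.6, -0.2, 1.5]
width: 0.0601
```

```bash
python3 -c "
from h import *
shot('wrist','w8');
from jars import caps
caps('w8',.074,(.3,.7,-.5,-.1)); caps('w8',.055,(.3,.7,-.5,-.1))"; python3 plan.py '[[0.525,0.181,0.165,88.3]]'
```

```text
w8 n 2172 circ [ 536.5 -244.9] r 22.2 mean [ 536.1 -243.5   74.9]
w8 n 575 circ [ 456.1 -325.7] r 19.9 mean [ 454.  -320.7   74.3]
w8 n 146 circ [ 535.1 -236.7] r 20.4 mean [ 533.4 -226.8   55. ]
w8 n 1576 circ [ 546.1 -310.2] r 22.4 mean [ 545.5 -308.1   54.7]
w8 n 179 circ [ 458.1 -314.2] r 12.1 mean [ 459.  -311.7   54.7]
[{"tx": 3.81, "ty": 0.63, "tz": -0.1, "ax": 0.0, "ay": 0.0, "az": 1.2}, {"tx": 3.83, "ty": 0.55, "tz": -0.09, "ax": 0.1, "ay": 0.0, "az": 1.1}, {"tx": 3.84, "ty": 0.48, "tz": -0.1, "ax": 0.0, "ay": 0.0, "az": 1.2}, {"tx": 3.85, "ty": 0.4, "tz": -0.1, "ax": 0.0, "ay": 0.1, "az": 1.2}, {"tx": 3.85, "ty": 0.31, "tz": -0.09, "ax": 0.1, "ay": 0.0, "az": 1.2}, {"tx": 3.86, "ty": 0.24, "tz": -0.09, "ax": 0.0, "ay": 0.0, "az": 1.1}, {"tx": 3.86, "ty": 0.16, "tz": -0.09, "ax": 0.0, "ay": 0.0, "az": 1.2}, {"tx": 3.87, "ty": 0.08, "tz": -0.09, "ax": 0.1, "ay": 0.0, "az": 1.2}]
[{"tx": 3.87, "ty": 0.0, "tz": -0.09, "ax": 0.0, "ay": 0.0, "az": 1.1}, {"tx": 3.86, "ty": -0.08, "tz": -0.09, "ax": 0.1, "ay": 0.1, "az": 1.2}, {"tx": 3.87, "ty": -0.15, "tz": -0.08, "ax": 0.0, "ay": 0.0, "az": 1.2}]
11
```

step_arm([
  {"tx": 3.8,"ty": 0.6,"tz": -0.1,"ax": 0,"ay": 0,"az": 1.2},
  {"tx": 3.8,"ty": 0.6,"tz": -0.1,"ax": 0,"ay": 0,"az": 1.2},
  {"tx": 3.8,"ty": 0.5,"tz": -0.1,"ax": 0,"ay": 0,"az": 1.2},
  {"tx": 3.9,"ty": 0.4,"tz": -0.1,"ax": 0,"ay": 0,"az": 1.2},
  {"tx": 3.9,"ty": 0.3,"tz": -0.1,"ax": 0,"ay": 0,"az": 1.2},
  {"tx": 3.9,"ty": 0.2,"tz": -0.1,"ax": 0,"ay": 0,"az": 1.2},
  {"tx": 3.9,"ty": 0.2,"tz": -0.1,"ax": 0,"ay": 0,"az": 1.2},
  {"tx": 3.9,"ty": 0.1,"tz": -0.1,"ax": 0,"ay": 0,"az": 1.2},
], jaw=7.5)

```text
clock: 22.7
position: [0.5265, 0.0686, 0.1591]
orientation: [-180.0, 0.0, 91.5]
wrist_force: [1.0, 1.1, 0.3]
width: 0.0751
```

step_arm([
  {"tx": 3.9,"ty": 0,"tz": -0.1,"ax": 0,"ay": 0,"az": 1.1},
  {"tx": 3.9,"ty": -0.1,"tz": 0,"ax": 0,"ay": 0,"az": 1.1},
  {"tx": 3.6,"ty": -0.2,"tz": 0,"ax": 0,"ay": 0,"az": 1.1},
  {"tx": 0,"ty": 0,"tz": 0,"ax": 0,"ay": 0,"az": 0},
  {"tx": 0,"ty": 0,"tz": 0,"ax": 0,"ay": 0,"az": 0},
  {"tx": 0,"ty": 0,"tz": 0,"ax": 0,"ay": 0,"az": 0},
])

```text
clock: 23.2
position: [0.5229, 0.1803, 0.1598]
orientation: [-180.0, 0.1, 88.3]
wrist_force: [-0.5, -0.3, -0.1]
width: 0.0752
```

```bash
python3 -c "
from h import *
shot('wrist','w9')
from jars import caps; caps('w9')
";python3 plan.py '[[0.525,0.181,0.077,88.3,30]]'
```

```text
w9 n 3947 circ [521.3 300.6] r 22.1 mean [521.3 298.5 101. ]
w9 n 3333 circ [518.  243.5] r 22.1 mean [518.2 244.  101.1]
w9 n 2675 circ [524.8 181. ] r 22.3 mean [525.1 182.7 100.9]
[{"tx": 0.06, "ty": 0.06, "tz": 2.76, "ax": 0.0, "ay": 0.0, "az": 0.0}, {"tx": 0.06, "ty": 0.07, "tz": 2.76, "ax": 0.0, "ay": 0.1, "az": 0.0}, {"tx": 0.06, "ty": 0.06, "tz": 2.76, "ax": 0.0, "ay": 0.0, "az": -0.1}]
3
```

step_arm([
  {"tx": 0.1,"ty": 0.1,"tz": 2.7,"ax": 0,"ay": 0,"az": 0},
  {"tx": 0,"ty": 0.1,"tz": 2.7,"ax": 0,"ay": 0,"az": 0},
  {"tx": 0,"ty": 0,"tz": 1.8,"ax": 0,"ay": 0,"az": 0},
  {"tx": 0,"ty": 0,"tz": 1.1,"ax": 0,"ay": 0,"az": 0},
  {"tx": 0,"ty": 0,"tz": 0,"ax": 0,"ay": 0,"az": 0},
  {"tx": 0,"ty": 0,"tz": 0,"ax": 0,"ay": 0,"az": 0},
], jaw=6.5)

```text
clock: 23.75
position: [0.5253, 0.1809, 0.0772]
orientation: [-180.0, 0.0, 88.2]
wrist_force: [0.6, -0.3, 0.6]
width: 0.0652
```

step_arm([
  {"tx": 0,"ty": 0,"tz": 0,"ax": 0,"ay": 0,"az": 0},
  {"tx": 0,"ty": 0,"tz": 0,"ax": 0,"ay": 0,"az": 0},
  {"tx": 0,"ty": 0,"tz": 0,"ax": 0,"ay": 0,"az": 0},
  {"tx": 0,"ty": 0,"tz": 0,"ax": 0,"ay": 0,"az": 0},
  {"tx": 0,"ty": 0,"tz": 0,"ax": 0,"ay": 0,"az": 0},
  {"tx": 0,"ty": 0,"tz": 0,"ax": 0,"ay": 0,"az": 0},
], jaw=3.5, force=35)

```text
clock: 24.25
position: [0.526, 0.182, 0.0785]
orientation: [179.9, -0.0, 88.3]
wrist_force: [-0.8, -1.4, 7.4]
width: 0.0432
```

step_arm([
  {"tx": 0,"ty": 0,"tz": -1.5,"ax": 0,"ay": 0,"az": 0},
  {"tx": 0,"ty": 0,"tz": -2.5,"ax": 0,"ay": 0,"az": 0},
  {"tx": 0,"ty": 0,"tz": -3,"ax": 0,"ay": 0,"az": 0},
  {"tx": 0,"ty": 0,"tz": -2.0,"ax": 0,"ay": 0,"az": 0},
  {"tx": 0,"ty": 0,"tz": 0,"ax": 0,"ay": 0,"az": 0},
  {"tx": 0,"ty": 0,"tz": 0,"ax": 0,"ay": 0,"az": 0},
])

```text
clock: 24.75
position: [0.5259, 0.182, 0.1686]
orientation: [179.8, -0.1, 88.3]
wrist_force: [-0.2, -0.3, -1.5]
width: 0.0429
```

```bash
python3 plan.py '[[0.4633,-0.2585,0.165,101.2]]'
```

```text
[{"tx": -3.69, "ty": -0.41, "tz": 0.03, "ax": 0.0, "ay": 0.0, "az": -1.1}, {"tx": -3.67, "ty": -0.48, "tz": 0.02, "ax": 0.0, "ay": 0.0, "az": -1.1}, {"tx": -3.67, "ty": -0.56, "tz": 0.03, "ax": 0.0, "ay": 0.0, "az": -1.0}, {"tx": -3.65, "ty": -0.61, "tz": 0.02, "ax": 0.1, "ay": 0.0, "az": -1.1}, {"tx": -3.65, "ty": -0.69, "tz": 0.03, "ax": 0.0, "ay": 0.0, "az": -1.1}, {"tx": -3.63, "ty": -0.75, "tz": 0.02, "ax": 0.0, "ay": 0.0, "az": -1.1}, {"tx": -3.61, "ty": -0.83, "tz": 0.03, "ax": 0.0, "ay": 0.0, "az": -1.0}, {"tx": -3.6, "ty": -0.89, "tz": 0.03, "ax": 0.0, "ay": 0.0, "az": -1.1}]
[{"tx": -3.59, "ty": -0.96, "tz": 0.02, "ax": 0.0, "ay": 0.0, "az": -1.1}, {"tx": -3.56, "ty": -1.02, "tz": 0.03, "ax": 0.0, "ay": 0.0, "az": -1.1}, {"tx": -3.54, "ty": -1.1, "tz": 0.03, "ax": 0.1, "ay": 0.0, "az": -1.0}, {"tx": -3.52, "ty": -1.15, "tz": 0.03, "ax": 0.0, "ay": 0.0, "az": -1.1}]
12
```

step_arm([
  {"tx": -3.7,"ty": -0.4,"tz": 0,"ax": 0,"ay": 0,"az": -1.1},
  {"tx": -3.7,"ty": -0.5,"tz": 0,"ax": 0,"ay": 0,"az": -1.1},
  {"tx": -3.7,"ty": -0.6,"tz": 0,"ax": 0,"ay": 0,"az": -1.0},
  {"tx": -3.6,"ty": -0.6,"tz": 0,"ax": 0,"ay": 0,"az": -1.1},
  {"tx": -3.6,"ty": -0.7,"tz": 0,"ax": 0,"ay": 0,"az": -1.1},
  {"tx": -3.6,"ty": -0.8,"tz": 0,"ax": 0,"ay": 0,"az": -1.1},
  {"tx": -3.6,"ty": -0.8,"tz": 0,"ax": 0,"ay": 0,"az": -1.0},
  {"tx": -3.6,"ty": -0.9,"tz": 0,"ax": 0,"ay": 0,"az": -1.1},
])

```text
clock: 25.42
position: [0.4814, -0.1127, 0.1662]
orientation: [-179.9, -0.0, 97.0]
wrist_force: [1.3, -0.5, -1.1]
width: 0.043
```

step_arm([
  {"tx": -3.6,"ty": -0.9,"tz": 0,"ax": 0,"ay": 0,"az": -1.1},
  {"tx": -3.6,"ty": -1.0,"tz": 0,"ax": 0,"ay": 0,"az": -1.1},
  {"tx": -3.5,"ty": -1.1,"tz": 0,"ax": 0,"ay": 0,"az": -1.0},
  {"tx": -3.5,"ty": -1.2,"tz": 0,"ax": 0,"ay": 0,"az": -1.0},
  {"tx": 0,"ty": 0,"tz": 0,"ax": 0,"ay": 0,"az": 0},
  {"tx": 0,"ty": 0,"tz": 0,"ax": 0,"ay": 0,"az": 0},
  {"tx": 0,"ty": 0,"tz": 0,"ax": 0,"ay": 0,"az": 0},
])

```text
clock: 26.0
position: [0.4616, -0.2573, 0.1662]
orientation: [-179.9, -0.1, 101.1]
wrist_force: [-0.1, 0.7, -1.3]
width: 0.0429
```

```bash
python3 -c "
from h import *
shot('wrist','w10')
"; python3 held.py w10; python3 plan.py '[[0.4633,-0.2585,0.053,101.2]]'
```

```text
held cap [ 461.7 -258.1] r 22.4 z 0.1889
[{"tx": -0.07, "ty": 0.03, "tz": 3.78, "ax": 0.0, "ay": 0.0, "az": 0.0}, {"tx": -0.08, "ty": 0.03, "tz": 3.79, "ax": 0.0, "ay": -0.1, "az": 0.0}, {"tx": -0.07, "ty": 0.04, "tz": 3.78, "ax": 0.0, "ay": 0.0, "az": 0.0}]
3
```

step_arm([
  {"tx": 0,"ty": 0.1,"tz": 2.5,"ax": 0,"ay": 0,"az": 0},
  {"tx": 0,"ty": 0,"tz": 2.7,"ax": 0,"ay": 0,"az": 0},
  {"tx": 0,"ty": 0,"tz": 2.5,"ax": 0,"ay": 0,"az": 0},
  {"tx": 0,"ty": 0,"tz": 2.0,"ax": 0,"ay": 0,"az": 0},
  {"tx": 0,"ty": 0,"tz": 1.2,"ax": 0,"ay": 0,"az": 0},
  {"tx": 0,"ty": 0,"tz": 0.2,"ax": 0,"ay": 0,"az": 0},
  {"tx": 0,"ty": 0,"tz": 0.1,"ax": 0,"ay": 0,"az": 0},
  {"tx": 0,"ty": 0,"tz": 0,"ax": 0,"ay": 0,"az": 0},
])

```text
clock: 26.72
position: [0.4638, -0.2568, 0.0556]
orientation: [180.0, -0.0, 101.2]
wrist_force: [0.3, -0.7, -1.4]
width: 0.0431
```

step_arm([
  {"tx": 0,"ty": 0,"tz": 0.3,"ax": 0,"ay": 0,"az": 0},
  {"tx": 0,"ty": 0,"tz": 0,"ax": 0,"ay": 0,"az": 0},
  {"tx": 0,"ty": 0,"tz": 0,"ax": 0,"ay": 0,"az": 0},
])

```text
clock: 26.97
position: [0.4634, -0.2578, 0.0527]
orientation: [180.0, 0.0, 101.1]
wrist_force: [0.2, 0.1, -0.8]
width: 0.0428
```

Nearly on the floor; nudge down 1 mm and release.

step_arm([
  {"tx": 0,"ty": 0,"tz": 0.15,"ax": 0,"ay": 0,"az": 0},
  {"tx": 0,"ty": 0,"tz": 0,"ax": 0,"ay": 0,"az": 0},
])

```text
clock: 27.13
position: [0.4635, -0.258, 0.0524]
orientation: [179.9, 0.1, 101.1]
wrist_force: [-4.5, 1.8, 19.2]
width: 0.0431
```

step_arm([
  {"tx": 0,"ty": 0,"tz": 0,"ax": 0,"ay": 0,"az": 0},
  {"tx": 0,"ty": 0,"tz": 0,"ax": 0,"ay": 0,"az": 0},
  {"tx": 0,"ty": 0,"tz": 0,"ax": 0,"ay": 0,"az": 0},
  {"tx": 0,"ty": 0,"tz": -1,"ax": 0,"ay": 0,"az": 0},
  {"tx": 0,"ty": 0,"tz": -2,"ax": 0,"ay": 0,"az": 0},
  {"tx": 0,"ty": 0,"tz": -3,"ax": 0,"ay": 0,"az": 0},
  {"tx": 0,"ty": 0,"tz": -4,"ax": 0,"ay": 0,"az": 0},
  {"tx": 0,"ty": 0,"tz": 0,"ax": 0,"ay": 0,"az": 0},
], jaw=6.0)

```text
clock: 27.8
position: [0.4662, -0.2583, 0.1573]
orientation: [179.6, 0.3, 101.1]
wrist_force: [1.9, -0.3, -0.4]
width: 0.0599
```

```bash
python3 -c "
from h import *
shot('wrist','w11');
from jars import caps
caps('w11',.074,(.3,.7,-.5,-.1))
shot('top','t11'); caps('t11')"; python3 plan.py '[[0.518,0.2435,0.165,88.3]]'
```

```text
w11 n 2194 circ [ 462.8 -258.5] r 22.1 mean [ 462.5 -257.3   74.9]
w11 n 2238 circ [ 536.3 -244.8] r 22.2 mean [ 534.9 -243.6   74.7]
w11 n 1829 circ [ 463.  -331.5] r 22.3 mean [ 462.8 -329.    74.6]
t11 n 233 circ [521.4 299.1] r 22.3 mean [520.9 298.4  99.1]
t11 n 231 circ [517.9 241.6] r 22.3 mean [517.8 241.1  99. ]
[{"tx": 3.71, "ty": 1.15, "tz": -0.1, "ax": 0.0, "ay": 0.0, "az": 1.0}, {"tx": 3.72, "ty": 1.08, "tz": -0.1, "ax": 0.0, "ay": 0.0, "az": 1.0}, {"tx": 3.75, "ty": 1.02, "tz": -0.1, "ax": 0.0, "ay": 0.0, "az": 0.9}, {"tx": 3.76, "ty": 0.96, "tz": -0.1, "ax": 0.1, "ay": 0.0, "az": 1.0}, {"tx": 3.77, "ty": 0.9, "tz": -0.1, "ax": 0.0, "ay": 0.0, "az": 1.0}, {"tx": 3.8, "ty": 0.82, "tz": -0.1, "ax": 0.0, "ay": 0.1, "az": 1.0}, {"tx": 3.8, "ty": 0.77, "tz": -0.09, "ax": 0.0, "ay": 0.0, "az": 1.0}, {"tx": 3.82, "ty": 0.69, "tz": -0.1, "ax": 0.0, "ay": 0.0, "az": 1.0}]
[{"tx": 3.83, "ty": 0.63, "tz": -0.09, "ax": 0.0, "ay": 0.0, "az": 0.9}, {"tx": 3.84, "ty": 0.57, "tz": -0.1, "ax": 0.0, "ay": 0.0, "az": 1.0}, {"tx": 3.85, "ty": 0.5, "tz": -0.09, "ax": 0.1, "ay": 0.0, "az": 1.0}, {"tx": 3.85, "ty": 0.43, "tz": -0.1, "ax": 0.0, "ay": 0.0, "az": 1.0}, {"tx": 3.87, "ty": 0.37, "tz": -0.09, "ax": 0.0, "ay": 0.0, "az": 1.0}]
13
```

View pics/w11.png

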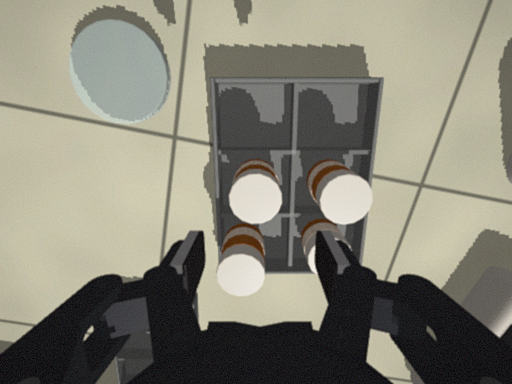

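step_arm([
  {"tx": 3.7,"ty": 1.1,"tz": -0.1,"ax": 0,"ay": 0,"az": 1.0},
  {"tx": 3.7,"ty": 1.1,"tz": -0.1,"ax": 0,"ay": 0,"az": 1.0},
  {"tx": 3.7,"ty": 1.0,"tz": -0.1,"ax": 0,"ay": 0,"az": 1.0},
  {"tx": 3.8,"ty": 1.0,"tz": -0.1,"ax": 0,"ay": 0,"az": 1.0},
  {"tx": 3.8,"ty": 0.9,"tz": -0.1,"ax": 0,"ay": 0,"az": 1.0},
  {"tx": 3.8,"ty": 0.8,"tz": -0.1,"ax": 0,"ay": 0,"az": 1.0},
  {"tx": 3.8,"ty": 0.8,"tz": -0.1,"ax": 0,"ay": 0,"az": 1.0},
  {"tx": 3.8,"ty": 0.7,"tz": -0.1,"ax": 0,"ay": 0,"az": 1.0},
], jaw=7.0)

```text
clock: 28.57
position: [0.4959, 0.0524, 0.158]
orientation: [-179.9, 0.0, 93.0]
wrist_force: [1.0, -1.1, 0.2]
width: 0.0701
```

step_arm([
  {"tx": 3.8,"ty": 0.6,"tz": -0.1,"ax": 0,"ay": 0,"az": 1.0},
  {"tx": 3.8,"ty": 0.6,"tz": -0.1,"ax": 0,"ay": 0,"az": 1.0},
  {"tx": 3.8,"ty": 0.5,"tz": 0,"ax": 0,"ay": 0,"az": 1.0},
  {"tx": 3.8,"ty": 0.4,"tz": 0,"ax": 0,"ay": 0,"az": 1.0},
  {"tx": 3.8,"ty": 0.3,"tz": 0,"ax": 0,"ay": 0,"az": 0.9},
  {"tx": 0,"ty": 0,"tz": 0,"ax": 0,"ay": 0,"az": 0},
  {"tx": 0,"ty": 0,"tz": 0,"ax": 0,"ay": 0,"az": 0},
  {"tx": 0,"ty": 0,"tz": 0,"ax": 0,"ay": 0,"az": 0},
])

```text
clock: 29.23
position: [0.5165, 0.2403, 0.1597]
orientation: [-179.9, 0.1, 88.2]
wrist_force: [-0.3, -0.6, 0.4]
width: 0.0703
```

```bash
python3 -c "
from h import *
shot('wrist','w12')
from jars import caps; caps('w12')
";python3 plan.py '[[0.518,0.2435,0.077,88.3,30]]'
```

```text
w12 n 3297 circ [521.3 300.7] r 22.1 mean [521.3 301.4 101.1]
w12 n 2708 circ [518.1 243.7] r 22.1 mean [518.1 245.1 100.9]
[{"tx": 0.14, "ty": 0.04, "tz": 2.76, "ax": 0.0, "ay": 0.0, "az": -0.1}, {"tx": 0.14, "ty": 0.04, "tz": 2.77, "ax": -0.1, "ay": 0.1, "az": 0.0}, {"tx": 0.13, "ty": 0.04, "tz": 2.76, "ax": 0.0, "ay": 0.0, "az": -0.1}]
3
```

step_arm([
  {"tx": 0.1,"ty": 0.1,"tz": 2.7,"ax": 0,"ay": 0,"az": 0},
  {"tx": 0.1,"ty": 0,"tz": 2.7,"ax": 0,"ay": 0,"az": 0},
  {"tx": 0.1,"ty": 0,"tz": 1.8,"ax": 0,"ay": 0,"az": 0},
  {"tx": 0,"ty": 0,"tz": 1.1,"ax": 0,"ay": 0,"az": 0},
  {"tx": 0,"ty": 0,"tz": 0,"ax": 0,"ay": 0,"az": 0},
  {"tx": 0,"ty": 0,"tz": 0,"ax": 0,"ay": 0,"az": 0},
])

```text
clock: 29.78
position: [0.5183, 0.2431, 0.0777]
orientation: [-180.0, 0.0, 88.1]
wrist_force: [0.7, 0.6, 0.4]
width: 0.0698
```

step_arm([
  {"tx": 0,"ty": 0,"tz": 0,"ax": 0,"ay": 0,"az": 0},
  {"tx": 0,"ty": 0,"tz": 0,"ax": 0,"ay": 0,"az": 0},
  {"tx": 0,"ty": 0,"tz": 0,"ax": 0,"ay": 0,"az": 0},
  {"tx": 0,"ty": 0,"tz": 0,"ax": 0,"ay": 0,"az": 0},
  {"tx": 0,"ty": 0,"tz": 0,"ax": 0,"ay": 0,"az": 0},
  {"tx": 0,"ty": 0,"tz": 0,"ax": 0,"ay": 0,"az": 0},
], jaw=3.5, force=35)

```text
clock: 30.28
position: [0.5189, 0.2443, 0.079]
orientation: [179.9, -0.0, 88.2]
wrist_force: [-0.3, -1.6, 6.4]
width: 0.0432
```

step_arm([
  {"tx": 0,"ty": 0,"tz": -1.5,"ax": 0,"ay": 0,"az": 0},
  {"tx": 0,"ty": 0,"tz": -2.5,"ax": 0,"ay": 0,"az": 0},
  {"tx": 0,"ty": 0,"tz": -3,"ax": 0,"ay": 0,"az": 0},
  {"tx": 0,"ty": 0,"tz": -2.0,"ax": 0,"ay": 0,"az": 0},
  {"tx": 0,"ty": 0,"tz": 0,"ax": 0,"ay": 0,"az": 0},
  {"tx": 0,"ty": 0,"tz": 0,"ax": 0,"ay": 0,"az": 0},
])

```text
clock: 30.78
position: [0.5189, 0.2444, 0.1692]
orientation: [179.8, -0.1, 88.2]
wrist_force: [0.1, -2.3, -1.0]
width: 0.043
```

```bash
python3 plan.py '[[0.5235,-0.1813,0.165,101.2]]'
```

```text
[{"tx": -3.87, "ty": 0.16, "tz": 0.03, "ax": 0.0, "ay": 0.0, "az": -1.2}, {"tx": -3.87, "ty": 0.09, "tz": 0.04, "ax": 0.0, "ay": 0.0, "az": -1.2}, {"tx": -3.87, "ty": 0.0, "tz": 0.03, "ax": 0.0, "ay": 0.0, "az": -1.2}, {"tx": -3.87, "ty": -0.08, "tz": 0.03, "ax": 0.1, "ay": 0.0, "az": -1.1}, {"tx": -3.86, "ty": -0.15, "tz": 0.04, "ax": 0.0, "ay": 0.0, "az": -1.2}, {"tx": -3.87, "ty": -0.23, "tz": 0.03, "ax": 0.0, "ay": 0.0, "az": -1.2}, {"tx": -3.86, "ty": -0.32, "tz": 0.04, "ax": 0.0, "ay": 0.0, "az": -1.2}, {"tx": -3.85, "ty": -0.39, "tz": 0.03, "ax": 0.0, "ay": 0.0, "az": -1.2}]
[{"tx": -3.84, "ty": -0.48, "tz": 0.03, "ax": 0.0, "ay": 0.0, "az": -1.2}, {"tx": -3.83, "ty": -0.55, "tz": 0.04, "ax": 0.1, "ay": 0.0, "az": -1.1}, {"tx": -3.82, "ty": -0.63, "tz": 0.03, "ax": 0.0, "ay": -0.1, "az": -1.2}]
11
```

step_arm([
  {"tx": -3.9,"ty": 0.2,"tz": 0,"ax": 0,"ay": 0,"az": -1.2},
  {"tx": -3.9,"ty": 0.1,"tz": 0,"ax": 0,"ay": 0,"az": -1.2},
  {"tx": -3.9,"ty": 0,"tz": 0,"ax": 0,"ay": 0,"az": -1.2},
  {"tx": -3.9,"ty": -0.1,"tz": 0,"ax": 0,"ay": 0,"az": -1.2},
  {"tx": -3.9,"ty": -0.2,"tz": 0,"ax": 0,"ay": 0,"az": -1.2},
  {"tx": -3.9,"ty": -0.2,"tz": 0,"ax": 0,"ay": 0,"az": -1.2},
  {"tx": -3.9,"ty": -0.3,"tz": 0,"ax": 0,"ay": 0,"az": -1.2},
  {"tx": -3.8,"ty": -0.4,"tz": 0,"ax": 0,"ay": 0,"az": -1.2},
])

```text
clock: 31.45
position: [0.5211, -0.0694, 0.1667]
orientation: [-179.9, -0.0, 97.9]
wrist_force: [0.9, -0.1, -0.4]
width: 0.043
```

step_arm([
  {"tx": -3.8,"ty": -0.5,"tz": 0,"ax": 0,"ay": 0,"az": -1.2},
  {"tx": -3.8,"ty": -0.5,"tz": 0,"ax": 0,"ay": 0,"az": -1.1},
  {"tx": -3.8,"ty": -0.6,"tz": 0,"ax": 0,"ay": 0,"az": -1.1},
  {"tx": 0,"ty": 0,"tz": 0,"ax": 0,"ay": 0,"az": 0},
  {"tx": 0,"ty": 0,"tz": 0,"ax": 0,"ay": 0,"az": 0},
  {"tx": 0,"ty": 0,"tz": 0,"ax": 0,"ay": 0,"az": 0},
])

```text
clock: 31.95
position: [0.5235, -0.182, 0.1667]
orientation: [-179.9, -0.1, 101.2]
wrist_force: [0.1, 1.1, -0.2]
width: 0.043
```

```bash
python3 -c "
from h import *
shot('wrist','w13')
"; python3 held.py w13; python3 plan.py '[[0.5235,-0.1813,0.053,101.2]]'
```

```text
held cap [ 523.2 -182.8] r 22.1 z 0.1888
[{"tx": -0.01, "ty": -0.01, "tz": 3.8, "ax": 0.0, "ay": 0.0, "az": 0.0}, {"tx": -0.01, "ty": -0.01, "tz": 3.8, "ax": 0.0, "ay": 0.0, "az": 0.0}, {"tx": -0.01, "ty": 0.0, "tz": 3.8, "ax": 0.0, "ay": -0.1, "az": 0.1}]
3
```

step_arm([
  {"tx": 0.1,"ty": 0,"tz": 2.5,"ax": 0,"ay": 0,"az": 0},
  {"tx": 0,"ty": 0,"tz": 2.7,"ax": 0,"ay": 0,"az": 0},
  {"tx": 0,"ty": 0,"tz": 2.5,"ax": 0,"ay": 0,"az": 0},
  {"tx": 0,"ty": 0,"tz": 2.0,"ax": 0,"ay": 0,"az": 0},
  {"tx": 0,"ty": 0,"tz": 1.2,"ax": 0,"ay": 0,"az": 0},
  {"tx": 0,"ty": 0,"tz": 0.3,"ax": 0,"ay": 0,"az": 0},
  {"tx": 0,"ty": 0,"tz": 0.1,"ax": 0,"ay": 0,"az": 0},
  {"tx": 0,"ty": 0,"tz": 0,"ax": 0,"ay": 0,"az": 0},
])

```text
clock: 32.67
position: [0.5244, -0.1804, 0.0551]
orientation: [180.0, -0.0, 101.3]
wrist_force: [-0.6, -0.4, -1.1]
width: 0.043
```

step_arm([
  {"tx": 0,"ty": 0,"tz": 0.3,"ax": 0,"ay": 0,"az": 0},
  {"tx": 0,"ty": 0,"tz": 0,"ax": 0,"ay": 0,"az": 0},
  {"tx": 0,"ty": 0,"tz": 0,"ax": 0,"ay": 0,"az": 0},
])

```text
clock: 32.92
position: [0.5246, -0.1813, 0.0528]
orientation: [179.9, 0.0, 101.2]
wrist_force: [-0.8, 1.6, 6.1]
width: 0.043
```

step_arm([
  {"tx": 0,"ty": 0,"tz": 0,"ax": 0,"ay": 0,"az": 0},
  {"tx": 0,"ty": 0,"tz": 0,"ax": 0,"ay": 0,"az": 0},
  {"tx": 0,"ty": 0,"tz": 0,"ax": 0,"ay": 0,"az": 0},
  {"tx": 0,"ty": 0,"tz": -1,"ax": 0,"ay": 0,"az": 0},
  {"tx": 0,"ty": 0,"tz": -2,"ax": 0,"ay": 0,"az": 0},
  {"tx": 0,"ty": 0,"tz": -3,"ax": 0,"ay": 0,"az": 0},
  {"tx": 0,"ty": 0,"tz": -4,"ax": 0,"ay": 0,"az": 0},
  {"tx": 0,"ty": 0,"tz": 0,"ax": 0,"ay": 0,"az": 0},
], jaw=6.0)

```text
clock: 33.58
position: [0.5272, -0.1817, 0.1586]
orientation: [179.5, 0.2, 101.2]
wrist_force: [1.0, -0.7, 0.8]
width: 0.0601
```

```bash
python3 -c "
from h import *
shot('wrist','w14');
from jars import caps
caps('w14',.074,(.3,.7,-.5,-.1))
shot('top','t14'); caps('t14')"; python3 plan.py '[[0.5213,0.3005,0.165,88.3]]'
```

```text
w14 n 2166 circ [ 524.3 -182. ] r 22.2 mean [ 524.  -180.5   74.9]
w14 n 386 circ [ 452.5 -250.7] r 17.4 mean [ 450.5 -248.    74.2]
w14 n 1848 circ [ 536.4 -244.9] r 22.4 mean [ 536.  -242.4   74.7]
w14 n 107 circ [ 450.7 -340.1] r 10.6 mean [ 447.6 -339.2   75.2]
t14 n 232 circ [521.1 299.8] r 22.8 mean [521.1 298.5  98.9]
[{"tx": 3.64, "ty": 0.69, "tz": -0.09, "ax": 0.0, "ay": 0.0, "az": 1.0}, {"tx": 3.66, "ty": 0.63, "tz": -0.09, "ax": 0.0, "ay": 0.0, "az": 1.0}, {"tx": 3.67, "ty": 0.56, "tz": -0.09, "ax": 0.0, "ay": 0.0, "az": 1.0}, {"tx": 3.67, "ty": 0.5, "tz": -0.09, "ax": 0.1, "ay": 0.0, "az": 1.0}, {"tx": 3.69, "ty": 0.44, "tz": -0.09, "ax": 0.0, "ay": 0.0, "az": 0.9}, {"tx": 3.69, "ty": 0.38, "tz": -0.1, "ax": 0.0, "ay": 0.0, "az": 1.0}, {"tx": 3.7, "ty": 0.31, "tz": -0.09, "ax": 0.0, "ay": 0.1, "az": 1.0}, {"tx": 3.7, "ty": 0.25, "tz": -0.08, "ax": 0.0, "ay": 0.0, "az": 1.0}]
[{"tx": 3.7, "ty": 0.18, "tz": -0.09, "ax": 0.0, "ay": 0.0, "az": 1.0}, {"tx": 3.71, "ty": 0.12, "tz": -0.08, "ax": 0.1, "ay": 0.0, "az": 1.0}, {"tx": 3.71, "ty": 0.06, "tz": -0.09, "ax": 0.0, "ay": 0.0, "az": 1.0}, {"tx": 3.71, "ty": -0.01, "tz": -0.08, "ax": 0.0, "ay": 0.0, "az": 1.0}, {"tx": 3.71, "ty": -0.08, "tz": -0.09, "ax": 0.0, "ay": 0.0, "az": 1.0}]
13
```

step_arm([
  {"tx": 3.6,"ty": 0.7,"tz": -0.1,"ax": 0,"ay": 0,"az": 1.0},
  {"tx": 3.7,"ty": 0.6,"tz": -0.1,"ax": 0,"ay": 0,"az": 1.0},
  {"tx": 3.7,"ty": 0.6,"tz": -0.1,"ax": 0,"ay": 0,"az": 1.0},
  {"tx": 3.7,"ty": 0.5,"tz": -0.1,"ax": 0,"ay": 0,"az": 1.0},
  {"tx": 3.7,"ty": 0.4,"tz": -0.1,"ax": 0,"ay": 0,"az": 1.0},
  {"tx": 3.7,"ty": 0.4,"tz": -0.1,"ax": 0,"ay": 0,"az": 1.0},
  {"tx": 3.7,"ty": 0.3,"tz": -0.1,"ax": 0,"ay": 0,"az": 1.0},
  {"tx": 3.7,"ty": 0.2,"tz": -0.1,"ax": 0,"ay": 0,"az": 1.0},
], jaw=7.0)

```text
clock: 34.35
position: [0.5202, 0.1176, 0.1589]
orientation: [-179.9, 0.0, 93.1]
wrist_force: [2.3, -0.4, -0.2]
width: 0.0699
```

step_arm([
  {"tx": 3.7,"ty": 0.2,"tz": -0.1,"ax": 0,"ay": 0,"az": 1.0},
  {"tx": 3.7,"ty": 0.1,"tz": -0.1,"ax": 0,"ay": 0,"az": 1.0},
  {"tx": 3.7,"ty": 0,"tz": 0,"ax": 0,"ay": 0,"az": 1.0},
  {"tx": 3.7,"ty": 0,"tz": 0,"ax": 0,"ay": 0,"az": 1.0},
  {"tx": 3.5,"ty": -0.1,"tz": 0,"ax": 0,"ay": 0,"az": 0.9},
  {"tx": 0,"ty": 0,"tz": 0,"ax": 0,"ay": 0,"az": 0},
  {"tx": 0,"ty": 0,"tz": 0,"ax": 0,"ay": 0,"az": 0},
  {"tx": 0,"ty": 0,"tz": 0,"ax": 0,"ay": 0,"az": 0},
])

```text
clock: 35.02
position: [0.5187, 0.2983, 0.1606]
orientation: [-179.9, 0.1, 88.3]
wrist_force: [0.6, -1.1, 0.9]
width: 0.0701
```

```bash
python3 -c "
from h import *
shot('wrist','w15')
from jars import caps; caps('w15')
";python3 plan.py '[[0.5213,0.3005,0.077,88.3,30]]'
```

```text
w15 n 2680 circ [521.3 301. ] r 22.2 mean [521.2 302.5 100.9]
[{"tx": 0.11, "ty": 0.07, "tz": 2.79, "ax": 0.0, "ay": 0.0, "az": 0.0}, {"tx": 0.11, "ty": 0.08, "tz": 2.8, "ax": 0.0, "ay": 0.1, "az": 0.0}, {"tx": 0.1, "ty": 0.07, "tz": 2.79, "ax": -0.1, "ay": 0.0, "az": -0.1}]
3
```

View pics/w15.png

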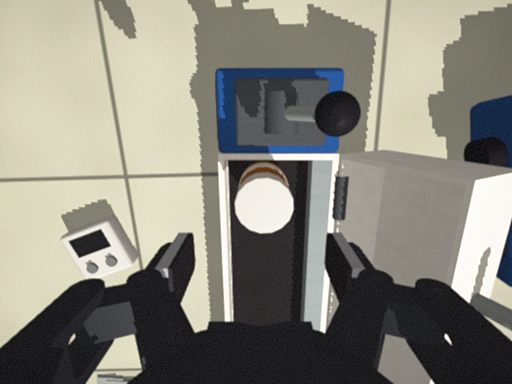

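step_arm([
  {"tx": 0.1,"ty": 0.1,"tz": 2.7,"ax": 0,"ay": 0,"az": 0},
  {"tx": 0.1,"ty": 0.1,"tz": 2.7,"ax": 0,"ay": 0,"az": 0},
  {"tx": 0,"ty": 0,"tz": 1.8,"ax": 0,"ay": 0,"az": 0},
  {"tx": 0,"ty": 0,"tz": 1.2,"ax": 0,"ay": 0,"az": 0},
  {"tx": 0,"ty": 0,"tz": 0,"ax": 0,"ay": 0,"az": 0},
  {"tx": 0,"ty": 0,"tz": 0,"ax": 0,"ay": 0,"az": 0},
])

```text
clock: 35.57
position: [0.5215, 0.3001, 0.0776]
orientation: [-180.0, 0.0, 88.2]
wrist_force: [0.4, 1.0, 0.5]
width: 0.0698
```

step_arm([
  {"tx": 0,"ty": 0,"tz": 0,"ax": 0,"ay": 0,"az": 0},
  {"tx": 0,"ty": 0,"tz": 0,"ax": 0,"ay": 0,"az": 0},
  {"tx": 0,"ty": 0,"tz": 0,"ax": 0,"ay": 0,"az": 0},
  {"tx": 0,"ty": 0,"tz": 0,"ax": 0,"ay": 0,"az": 0},
  {"tx": 0,"ty": 0,"tz": 0,"ax": 0,"ay": 0,"az": 0},
  {"tx": 0,"ty": 0,"tz": 0,"ax": 0,"ay": 0,"az": 0},
], jaw=3.5, force=35)

```text
clock: 36.07
position: [0.522, 0.3014, 0.0791]
orientation: [179.9, -0.1, 88.3]
wrist_force: [-1.0, -0.3, 6.3]
width: 0.043
```

step_arm([
  {"tx": 0,"ty": 0,"tz": -1.5,"ax": 0,"ay": 0,"az": 0},
  {"tx": 0,"ty": 0,"tz": -2.5,"ax": 0,"ay": 0,"az": 0},
  {"tx": 0,"ty": 0,"tz": -3,"ax": 0,"ay": 0,"az": 0},
  {"tx": 0,"ty": 0,"tz": -2.0,"ax": 0,"ay": 0,"az": 0},
  {"tx": 0,"ty": 0,"tz": 0,"ax": 0,"ay": 0,"az": 0},
  {"tx": 0,"ty": 0,"tz": 0,"ax": 0,"ay": 0,"az": 0},
])

```text
clock: 36.57
position: [0.5219, 0.3015, 0.1692]
orientation: [179.8, -0.1, 88.3]
wrist_force: [-0.3, -0.1, -0.4]
width: 0.0431
```

```bash
python3 plan.py '[[0.4509,-0.1957,0.165,101.2]]'
```

```text
[{"tx": -3.84, "ty": -0.43, "tz": 0.03, "ax": 0.0, "ay": 0.0, "az": -1.0}, {"tx": -3.83, "ty": -0.5, "tz": 0.02, "ax": 0.0, "ay": 0.0, "az": -1.0}, {"tx": -3.82, "ty": -0.56, "tz": 0.03, "ax": 0.0, "ay": 0.0, "az": -1.0}, {"tx": -3.81, "ty": -0.64, "tz": 0.02, "ax": 0.1, "ay": 0.0, "az": -1.0}, {"tx": -3.8, "ty": -0.69, "tz": 0.03, "ax": 0.0, "ay": 0.0, "az": -1.0}, {"tx": -3.79, "ty": -0.77, "tz": 0.02, "ax": 0.0, "ay": 0.0, "az": -1.0}, {"tx": -3.77, "ty": -0.83, "tz": 0.03, "ax": 0.0, "ay": 0.0, "az": -1.0}, {"tx": -3.76, "ty": -0.9, "tz": 0.03, "ax": 0.0, "ay": 0.0, "az": -0.9}]
[{"tx": -3.75, "ty": -0.95, "tz": 0.02, "ax": 0.0, "ay": -0.1, "az": -1.0}, {"tx": -3.72, "ty": -1.02, "tz": 0.04, "ax": 0.0, "ay": 0.0, "az": -1.0}, {"tx": -3.71, "ty": -1.09, "tz": 0.03, "ax": 0.0, "ay": 0.0, "az": -1.0}, {"tx": -3.69, "ty": -1.14, "tz": 0.03, "ax": 0.1, "ay": 0.0, "az": -1.0}, {"tx": -3.67, "ty": -1.22, "tz": 0.04, "ax": 0.0, "ay": 0.0, "az": -1.0}]
13
```

step_arm([
  {"tx": -3.8,"ty": -0.4,"tz": 0,"ax": 0,"ay": 0,"az": -1.0},
  {"tx": -3.8,"ty": -0.5,"tz": 0,"ax": 0,"ay": 0,"az": -1.0},
  {"tx": -3.8,"ty": -0.6,"tz": 0,"ax": 0,"ay": 0,"az": -1.0},
  {"tx": -3.8,"ty": -0.6,"tz": 0,"ax": 0,"ay": 0,"az": -1.0},
  {"tx": -3.8,"ty": -0.7,"tz": 0,"ax": 0,"ay": 0,"az": -1.0},
  {"tx": -3.8,"ty": -0.8,"tz": 0,"ax": 0,"ay": 0,"az": -1.0},
  {"tx": -3.8,"ty": -0.8,"tz": 0,"ax": 0,"ay": 0,"az": -1.0},
  {"tx": -3.8,"ty": -0.9,"tz": 0,"ax": 0,"ay": 0,"az": -1.0},
])

```text
clock: 37.23
position: [0.4766, -0.0064, 0.1668]
orientation: [-179.9, -0.0, 96.4]
wrist_force: [1.3, -1.2, -1.0]
width: 0.0429
```

step_arm([
  {"tx": -3.7,"ty": -1.0,"tz": 0,"ax": 0,"ay": 0,"az": -1.0},
  {"tx": -3.7,"ty": -1.0,"tz": 0,"ax": 0,"ay": 0,"az": -1.0},
  {"tx": -3.7,"ty": -1.1,"tz": 0,"ax": 0,"ay": 0,"az": -1.0},
  {"tx": -3.7,"ty": -1.1,"tz": 0,"ax": 0,"ay": 0,"az": -1.0},
  {"tx": -3.7,"ty": -1.2,"tz": 0,"ax": 0,"ay": 0,"az": -0.9},
  {"tx": 0,"ty": 0,"tz": 0,"ax": 0,"ay": 0,"az": 0},
  {"tx": 0,"ty": 0,"tz": 0,"ax": 0,"ay": 0,"az": 0},
  {"tx": 0,"ty": 0,"tz": 0,"ax": 0,"ay": 0,"az": 0},
])

```text
clock: 37.9
position: [0.4507, -0.1949, 0.1669]
orientation: [-179.9, -0.1, 101.2]
wrist_force: [0.2, 0.1, -0.7]
width: 0.0432
```

```bash
python3 -c "
from h import *
shot('wrist','w16')
"; python3 held.py w16; python3 plan.py '[[0.4509,-0.1957,0.053,101.2]]'
```

```text
held cap [ 450.5 -195.4] r 22.2 z 0.1890
[{"tx": -0.05, "ty": -0.01, "tz": 3.8, "ax": 0.0, "ay": 0.0, "az": 0.0}, {"tx": -0.06, "ty": -0.01, "tz": 3.81, "ax": 0.0, "ay": 0.0, "az": 0.0}, {"tx": -0.05, "ty": -0.01, "tz": 3.8, "ax": 0.0, "ay": -0.1, "az": 0.1}]
3
```

View pics/w16.png

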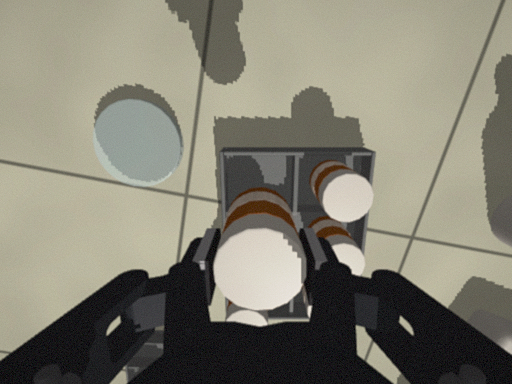

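step_arm([
  {"tx": 0,"ty": 0,"tz": 2.5,"ax": 0,"ay": 0,"az": 0},
  {"tx": 0,"ty": 0,"tz": 2.7,"ax": 0,"ay": 0,"az": 0},
  {"tx": 0,"ty": 0,"tz": 2.5,"ax": 0,"ay": 0,"az": 0},
  {"tx": 0,"ty": 0,"tz": 2.0,"ax": 0,"ay": 0,"az": 0},
  {"tx": 0,"ty": 0,"tz": 1.2,"ax": 0,"ay": 0,"az": 0},
  {"tx": 0,"ty": 0,"tz": 0.3,"ax": 0,"ay": 0,"az": 0},
  {"tx": 0,"ty": 0,"tz": 0.1,"ax": 0,"ay": 0,"az": 0},
  {"tx": 0,"ty": 0,"tz": 0,"ax": 0,"ay": 0,"az": 0},
])

```text
clock: 38.62
position: [0.4517, -0.1945, 0.055]
orientation: [180.0, -0.0, 101.3]
wrist_force: [0.8, -0.2, -1.1]
width: 0.0433
```

step_arm([
  {"tx": 0,"ty": 0,"tz": 0.3,"ax": 0,"ay": 0,"az": 0},
  {"tx": 0,"ty": 0,"tz": 0,"ax": 0,"ay": 0,"az": 0},
  {"tx": 0,"ty": 0,"tz": 0,"ax": 0,"ay": 0,"az": 0},
])

```text
clock: 38.87
position: [0.4518, -0.1954, 0.0529]
orientation: [179.9, 0.1, 101.2]
wrist_force: [-1.0, 1.7, 5.8]
width: 0.0431
```

step_arm([
  {"tx": 0,"ty": 0,"tz": 0,"ax": 0,"ay": 0,"az": 0},
  {"tx": 0,"ty": 0,"tz": 0,"ax": 0,"ay": 0,"az": 0},
  {"tx": 0,"ty": 0,"tz": 0,"ax": 0,"ay": 0,"az": 0},
  {"tx": 0,"ty": 0,"tz": -1,"ax": 0,"ay": 0,"az": 0},
  {"tx": 0,"ty": 0,"tz": -2,"ax": 0,"ay": 0,"az": 0},
  {"tx": 0,"ty": 0,"tz": -3,"ax": 0,"ay": 0,"az": 0},
  {"tx": 0,"ty": 0,"tz": -4,"ax": 0,"ay": 0,"az": 0},
  {"tx": 0,"ty": 0,"tz": -4,"ax": 0,"ay": 0,"az": 0},
], jaw=5.8)

```text
clock: 39.53
position: [0.4504, -0.1949, 0.1935]
orientation: [-179.9, -0.1, 101.2]
wrist_force: [1.0, -0.6, 0.7]
width: 0.058
```

```bash
python3 plan.py '[[0.5,0.0,0.24,93],[0.6,0.11,0.24,88.3],[0.685,0.175,0.24,88.3]]'
```

```text
[{"tx": 3.03, "ty": 1.44, "tz": -0.77, "ax": 0.0, "ay": 0.0, "az": 1.4}, {"tx": 3.06, "ty": 1.37, "tz": -0.77, "ax": 0.0, "ay": 0.0, "az": 1.3}, {"tx": 3.09, "ty": 1.3, "tz": -0.77, "ax": 0.0, "ay": 0.0, "az": 1.4}, {"tx": 3.12, "ty": 1.23, "tz": -0.77, "ax": 0.0, "ay": -0.1, "az": 1.4}, {"tx": 3.15, "ty": 1.14, "tz": -0.78, "ax": -0.1, "ay": 0.0, "az": 1.4}, {"tx": 3.17, "ty": 1.07, "tz": -0.78, "ax": 0.0, "ay": 0.0, "az": 1.3}, {"tx": 2.62, "ty": 2.64, "tz": 0.0, "ax": 0.0, "ay": 0.0, "az": 1.2}, {"tx": 2.67, "ty": 2.59, "tz": 0.0, "ax": 0.0, "ay": 0.0, "az": 1.2}]
[{"tx": 2.72, "ty": 2.53, "tz": 0.0, "ax": 0.0, "ay": 0.0, "az": 1.1}, {"tx": 2.77, "ty": 2.48, "tz": 0.01, "ax": 0.0, "ay": 0.0, "az": 1.2}, {"tx": 2.25, "ty": 2.77, "tz": 0.0, "ax": 0.0, "ay": 0.0, "az": 0.0}, {"tx": 2.25, "ty": 2.77, "tz": 0.0, "ax": 0.0, "ay": 0.0, "az": 0.0}, {"tx": 2.25, "ty": 2.77, "tz": 0.0, "ax": 0.0, "ay": 0.0, "az": 0.0}]
13
```

step_arm([
  {"tx": 2.8,"ty": 1.4,"tz": -0.8,"ax": 0,"ay": 0,"az": 1.4},
  {"tx": 3.1,"ty": 1.4,"tz": -0.8,"ax": 0,"ay": 0,"az": 1.3},
  {"tx": 3.1,"ty": 1.3,"tz": -0.8,"ax": 0,"ay": 0,"az": 1.4},
  {"tx": 3.1,"ty": 1.2,"tz": -0.5,"ax": 0,"ay": 0,"az": 1.4},
  {"tx": 3.1,"ty": 1.1,"tz": -0.5,"ax": 0,"ay": 0,"az": 1.4},
  {"tx": 3.2,"ty": 1.1,"tz": -0.5,"ax": 0,"ay": 0,"az": 1.3},
  {"tx": 2.6,"ty": 2.6,"tz": 0,"ax": 0,"ay": 0,"az": 1.2},
  {"tx": 2.7,"ty": 2.6,"tz": 0,"ax": 0,"ay": 0,"az": 1.2},
], jaw=3.5)

```text
clock: 40.2
position: [0.5506, 0.0539, 0.2323]
orientation: [179.9, 0.0, 90.6]
wrist_force: [0.4, -0.8, -0.7]
width: 0.035
```

step_arm([
  {"tx": 2.7,"ty": 2.5,"tz": 0,"ax": 0,"ay": 0,"az": 1.1},
  {"tx": 2.8,"ty": 2.5,"tz": 0,"ax": 0,"ay": 0,"az": 1.1},
  {"tx": 2.2,"ty": 2.8,"tz": 0,"ax": 0,"ay": 0,"az": 0},
  {"tx": 2.2,"ty": 2.8,"tz": 0,"ax": 0,"ay": 0,"az": 0},
  {"tx": 2.2,"ty": 2.7,"tz": 0,"ax": 0,"ay": 0,"az": 0},
  {"tx": 0,"ty": 0,"tz": 0,"ax": 0,"ay": 0,"az": 0},
  {"tx": 0,"ty": 0,"tz": 0,"ax": 0,"ay": 0,"az": 0},
  {"tx": 0,"ty": 0,"tz": 0,"ax": 0,"ay": 0,"az": 0},
])

```text
clock: 40.87
position: [0.6847, 0.1707, 0.2308]
orientation: [-179.9, 0.0, 88.4]
wrist_force: [-0.6, -0.0, 0.7]
width: 0.035
```

```bash
python3 -c "
from h import *
from jars import caps
for n in ('top','side'):
  shot(n,n+'k'); caps(n+'k',.075,(.38,.62,-.4,-.1)); caps(n+'k',.054,(.50,.60,-.36,-.27))
P,p=cloud('sidek'); m=(P[...,0]>.66)&(P[...,0]<.72)&(P[...,2]>.15)&(P[...,2]<.2)&(P[...,1]>.1)&(P[...,1]<.26);q=P[m];print(len(q),np.median(q,0),q.min(0),q.max(0))
shot('wrist','w17')
crop('sidek',100,330,120,350,2.6,'sidekc')"; python3 plan.py '[[0.684,0.18,0.24,88.3],[0.684,0.18,0.158,88.3]]'
```

```text
topk n 206 circ [ 536.6 -246. ] r 22.3 mean [ 536.2 -245.4   73.7]
topk n 210 circ [ 524.4 -182.8] r 22.0 mean [ 523.9 -183.    73.7]
topk n 220 circ [ 462.5 -259.6] r 22.2 mean [ 462.7 -259.2   73.6]
topk n 216 circ [ 463.7 -332.1] r 21.8 mean [ 463.1 -332.1   73.8]
topk n 216 circ [ 452. -197.] r 21.8 mean [ 451.6 -196.6   73.6]
topk n 201 circ [ 545.8 -311.4] r 22.1 mean [ 545.3 -310.5   53.7]
sidek n 144 circ [ 463.9 -328.8] r 25.2 mean [ 464.8 -325.7   74.5]
sidek n 148 circ [ 538.1 -241.5] r 23.7 mean [ 537.2 -238.8   75. ]
sidek n 150 circ [ 464.  -255.4] r 23.6 mean [ 464.  -253.2   74.7]
sidek n 163 circ [ 523.6 -179.2] r 24.2 mean [ 524.9 -176.4   74.9]
sidek n 167 circ [ 451.6 -191.6] r 26.8 mean [ 453.2 -190.1   74.8]
sidek n 134 circ [ 547.  -307.3] r 24.0 mean [ 546.8 -304.6   54.9]
319 [0.68115043 0.1916415  0.17206651] [0.66716247 0.11649794 0.15004931] [0.69116784 0.24687092 0.17887502]
[{"tx": 1.03, "ty": -0.11, "tz": -0.86, "ax": 0.0, "ay": 0.0, "az": 0.0}, {"tx": 0.0, "ty": 0.0, "tz": 2.73, "ax": 0.0, "ay": 0.0, "az": 0.0}, {"tx": 0.0, "ty": 0.0, "tz": 2.74, "ax": 0.0, "ay": 0.0, "az": 0.0}, {"tx": 0.0, "ty": 0.0, "tz": 2.73, "ax": 0.0, "ay": 0.0, "az": 0.0}]
4
```

View pics/sidekc.png

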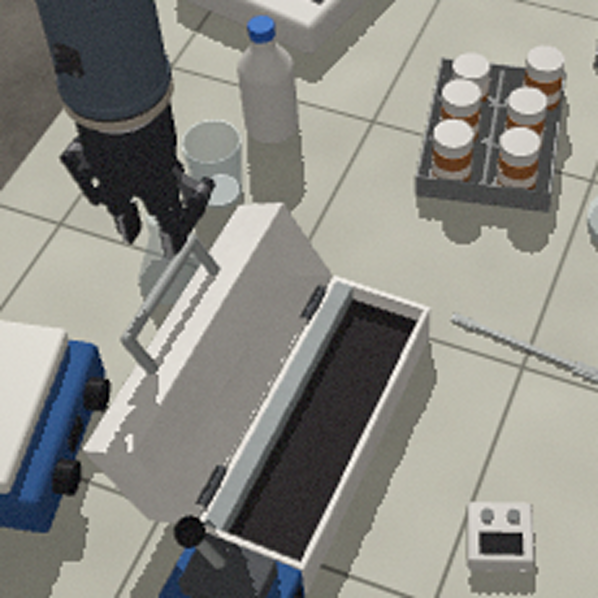

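View pics/w17.png

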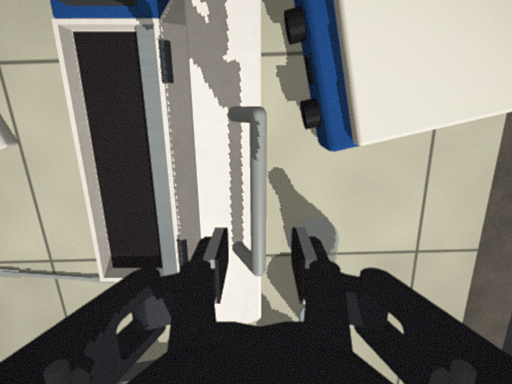

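step_arm([
  {"tx": 1.0,"ty": -0.1,"tz": 0,"ax": 0,"ay": 0,"az": 0},
  {"tx": 0,"ty": 0,"tz": 2.5,"ax": 0,"ay": 0,"az": 0},
  {"tx": 0,"ty": 0,"tz": 2.5,"ax": 0,"ay": 0,"az": 0},
  {"tx": 0,"ty": 0,"tz": 1.5,"ax": 0,"ay": 0,"az": 0},
  {"tx": 0,"ty": 0,"tz": 0.7,"ax": 0,"ay": 0,"az": 0},
  {"tx": 0,"ty": 0,"tz": 0,"ax": 0,"ay": 0,"az": 0},
  {"tx": 0,"ty": 0,"tz": 0,"ax": 0,"ay": 0,"az": 0},
])

```text
clock: 41.6
position: [0.6847, 0.1813, 0.1594]
orientation: [180.0, -0.0, 88.4]
wrist_force: [0.5, 0.4, -0.8]
width: 0.0349
```

step_arm([
  {"tx": 0,"ty": 0,"tz": 0,"ax": 0,"ay": 0,"az": 0},
  {"tx": 0,"ty": 0,"tz": 0,"ax": 0,"ay": 0,"az": 0},
  {"tx": 0,"ty": 0,"tz": 0,"ax": 0,"ay": 0,"az": 0},
  {"tx": 0,"ty": 0,"tz": 0,"ax": 0,"ay": 0,"az": 0},
  {"tx": 0,"ty": 0,"tz": 0,"ax": 0,"ay": 0,"az": 0},
], jaw=0, force=40)

```text
clock: 42.02
position: [0.6839, 0.1814, 0.1603]
orientation: [-180.0, -0.0, 88.4]
wrist_force: [-6.1, -0.4, 6.1]
width: 0.0105
```

```bash
python3 arc.py '[117,113,109,105,101,97,93,89,85,81,77,73,69,65,61,57,53,49,45,41,37,33,29,25,21,17,13,9,5,2,0]' | sed 's/np.float64//g'
```

```text
113 {'tx': 0, 'ty': (-0.83), 'tz': (-0.66)} abs TCP x 0.675 z 0.164
109 {'tx': 0, 'ty': (-0.88), 'tz': (-0.6)} abs TCP x 0.666 z 0.170
105 {'tx': 0, 'ty': (-0.92), 'tz': (-0.54)} abs TCP x 0.657 z 0.175
101 {'tx': 0, 'ty': (-0.95), 'tz': (-0.47)} abs TCP x 0.647 z 0.180
97 {'tx': 0, 'ty': (-0.98), 'tz': (-0.4)} abs TCP x 0.637 z 0.184
93 {'tx': 0, 'ty': (-1.01), 'tz': (-0.33)} abs TCP x 0.627 z 0.187
89 {'tx': 0, 'ty': (-1.03), 'tz': (-0.26)} abs TCP x 0.617 z 0.190
85 {'tx': 0, 'ty': (-1.04), 'tz': (-0.19)} abs TCP x 0.606 z 0.191
81 {'tx': 0, 'ty': (-1.06), 'tz': (-0.12)} abs TCP x 0.596 z 0.193
77 {'tx': 0, 'ty': (-1.06), 'tz': (-0.04)} abs TCP x 0.585 z 0.193
73 {'tx': 0, 'ty': (-1.06), 'tz': (0.03)} abs TCP x 0.575 z 0.193
69 {'tx': 0, 'ty': (-1.06), 'tz': (0.11)} abs TCP x 0.564 z 0.192
65 {'tx': 0, 'ty': (-1.05), 'tz': (0.18)} abs TCP x 0.554 z 0.190
61 {'tx': 0, 'ty': (-1.03), 'tz': (0.25)} abs TCP x 0.543 z 0.187
57 {'tx': 0, 'ty': (-1.01), 'tz': (0.32)} abs TCP x 0.533 z 0.184
53 {'tx': 0, 'ty': (-0.99), 'tz': (0.39)} abs TCP x 0.523 z 0.180
49 {'tx': 0, 'ty': (-0.96), 'tz'
[... 184 characters left out ...]
 (-0.84), 'tz': (0.65)} abs TCP x 0.487 z 0.158
33 {'tx': 0, 'ty': (-0.79), 'tz': (0.71)} abs TCP x 0.479 z 0.151
29 {'tx': 0, 'ty': (-0.74), 'tz': (0.76)} abs TCP x 0.472 z 0.143
25 {'tx': 0, 'ty': (-0.69), 'tz': (0.81)} abs TCP x 0.465 z 0.135
21 {'tx': 0, 'ty': (-0.63), 'tz': (0.86)} abs TCP x 0.459 z 0.127
17 {'tx': 0, 'ty': (-0.57), 'tz': (0.9)} abs TCP x 0.453 z 0.118
13 {'tx': 0, 'ty': (-0.5), 'tz': (0.93)} abs TCP x 0.448 z 0.108
9 {'tx': 0, 'ty': (-0.44), 'tz': (0.97)} abs TCP x 0.444 z 0.099
5 {'tx': 0, 'ty': (-0.37), 'tz': (1.0)} abs TCP x 0.440 z 0.089
2 {'tx': 0, 'ty': (-0.23), 'tz': (0.76)} abs TCP x 0.438 z 0.081
0 {'tx': 0, 'ty': (-0.13), 'tz': (0.51)} abs TCP x 0.436 z 0.076
```

step_arm([
  {"tx": 0,"ty": -0.8,"tz": -0.65,"ax": 0,"ay": 0,"az": 0},
  {"tx": 0,"ty": -0.9,"tz": -0.6,"ax": 0,"ay": 0,"az": 0},
  {"tx": 0,"ty": -0.9,"tz": -0.55,"ax": 0,"ay": 0,"az": 0},
  {"tx": 0,"ty": -0.95,"tz": -0.45,"ax": 0,"ay": 0,"az": 0},
  {"tx": 0,"ty": -1.0,"tz": -0.4,"ax": 0,"ay": 0,"az": 0},
  {"tx": 0,"ty": -1.0,"tz": -0.35,"ax": 0,"ay": 0,"az": 0},
  {"tx": 0,"ty": -1.0,"tz": -0.25,"ax": 0,"ay": 0,"az": 0},
  {"tx": 0,"ty": -1.05,"tz": -0.2,"ax": 0,"ay": 0,"az": 0},
])

```text
clock: 42.68
position: [0.6101, 0.1835, 0.1964]
orientation: [179.6, -0.1, 88.4]
wrist_force: [5.3, -0.3, 11.1]
width: 0.0103
```

step_arm([
  {"tx": 0,"ty": -1.05,"tz": -0.1,"ax": 0,"ay": 0,"az": 0},
  {"tx": 0,"ty": -1.05,"tz": -0.05,"ax": 0,"ay": 0,"az": 0},
  {"tx": 0,"ty": -1.05,"tz": 0.05,"ax": 0,"ay": 0,"az": 0},
  {"tx": 0,"ty": -1.05,"tz": 0.1,"ax": 0,"ay": 0,"az": 0},
  {"tx": 0,"ty": -1.05,"tz": 0.2,"ax": 0,"ay": 0,"az": 0},
  {"tx": 0,"ty": -1.05,"tz": 0.25,"ax": 0,"ay": 0,"az": 0},
  {"tx": 0,"ty": -1.0,"tz": 0.3,"ax": 0,"ay": 0,"az": 0},
  {"tx": 0,"ty": 0,"tz": 0,"ax": 0,"ay": 0,"az": 0},
])

```text
clock: 43.35
position: [0.5332, 0.1856, 0.1871]
orientation: [180.0, 0.0, 88.5]
wrist_force: [-1.5, 0.9, 8.0]
width: 0.0102
```

Matches the 57° point. Continue.

step_arm([
  {"tx": 0,"ty": -1.0,"tz": 0.4,"ax": 0,"ay": 0,"az": 0},
  {"tx": 0,"ty": -0.95,"tz": 0.45,"ax": 0,"ay": 0,"az": 0},
  {"tx": 0,"ty": -0.9,"tz": 0.5,"ax": 0,"ay": 0,"az": 0},
  {"tx": 0,"ty": -0.9,"tz": 0.6,"ax": 0,"ay": 0,"az": 0},
  {"tx": 0,"ty": -0.85,"tz": 0.65,"ax": 0,"ay": 0,"az": 0},
  {"tx": 0,"ty": -0.8,"tz": 0.7,"ax": 0,"ay": 0,"az": 0},
  {"tx": 0,"ty": -0.75,"tz": 0.75,"ax": 0,"ay": 0,"az": 0},
  {"tx": 0,"ty": 0,"tz": 0,"ax": 0,"ay": 0,"az": 0},
])

```text
clock: 44.02
position: [0.472, 0.1872, 0.1451]
orientation: [-179.9, 0.0, 88.5]
wrist_force: [-2.3, 3.1, 1.7]
width: 0.0104
```

step_arm([
  {"tx": 0,"ty": -0.7,"tz": 0.8,"ax": 0,"ay": 0,"az": 0},
  {"tx": 0,"ty": -0.65,"tz": 0.85,"ax": 0,"ay": 0,"az": 0},
  {"tx": 0,"ty": -0.6,"tz": 0.9,"ax": 0,"ay": 0,"az": 0},
  {"tx": 0,"ty": -0.5,"tz": 0.95,"ax": 0,"ay": 0,"az": 0},
  {"tx": 0,"ty": -0.45,"tz": 0.95,"ax": 0,"ay": 0,"az": 0},
  {"tx": 0,"ty": -0.3,"tz": 0.7,"ax": 0,"ay": 0,"az": 0},
  {"tx": 0,"ty": 0,"tz": 0,"ax": 0,"ay": 0,"az": 0},
  {"tx": 0,"ty": 0,"tz": 0,"ax": 0,"ay": 0,"az": 0},
])

```text
clock: 44.68
position: [0.4419, 0.1879, 0.0939]
orientation: [-180.0, 0.0, 88.4]
wrist_force: [-2.6, 3.8, 0.1]
width: 0.0103
```

step_arm([
  {"tx": 0,"ty": -0.2,"tz": 0.6,"ax": 0,"ay": 0,"az": 0},
  {"tx": 0,"ty": -0.2,"tz": 0.5,"ax": 0,"ay": 0,"az": 0},
  {"tx": 0,"ty": -0.1,"tz": 0.2,"ax": 0,"ay": 0,"az": 0},
  {"tx": 0,"ty": 0,"tz": 0,"ax": 0,"ay": 0,"az": 0},
  {"tx": 0,"ty": 0,"tz": 0,"ax": 0,"ay": 0,"az": 0},
])

```text
clock: 45.1
position: [0.4378, 0.188, 0.0809]
orientation: [180.0, -0.0, 88.4]
wrist_force: [3.2, 3.1, -0.6]
width: 0.0104
```

step_arm([
  {"tx": 0,"ty": 0,"tz": 0,"ax": 0,"ay": 0,"az": 0},
  {"tx": 0,"ty": 0,"tz": 0,"ax": 0,"ay": 0,"az": 0},
  {"tx": 0,"ty": 0,"tz": 0,"ax": 0,"ay": 0,"az": 0},
  {"tx": 0,"ty": 0,"tz": -0.5,"ax": 0,"ay": 0,"az": 0},
  {"tx": 0,"ty": 0,"tz": -2,"ax": 0,"ay": 0,"az": 0},
  {"tx": 0,"ty": 0,"tz": -3,"ax": 0,"ay": 0,"az": 0},
  {"tx": 0,"ty": 0,"tz": -4,"ax": 0,"ay": 0,"az": 0},
  {"tx": 0,"ty": 0,"tz": -4,"ax": 0,"ay": 0,"az": 0},
], jaw=3)

```text
clock: 45.77
position: [0.436, 0.1875, 0.2171]
orientation: [-179.9, 0.0, 88.4]
wrist_force: [1.6, 0.7, -0.3]
width: 0.03
```

step_arm([
  {"tx": -3,"ty": 0,"tz": -1,"ax": 0,"ay": 0,"az": 0},
  {"tx": -4,"ty": 0.5,"tz": 0,"ax": 0,"ay": 0,"az": 0},
  {"tx": -4,"ty": 0.5,"tz": 0,"ax": 0,"ay": 0,"az": 0},
  {"tx": -4,"ty": 0.5,"tz": 0,"ax": 0,"ay": 0,"az": 0},
  {"tx": -4,"ty": 0.5,"tz": 0,"ax": 0,"ay": 0,"az": 0},
  {"tx": 0,"ty": 0,"tz": 0,"ax": 0,"ay": 0,"az": 0},
  {"tx": 0,"ty": 0,"tz": 0,"ax": 0,"ay": 0,"az": 0},
])

```text
clock: 46.35
position: [0.4515, -0.0052, 0.2258]
orientation: [-180.0, 0.0, 88.1]
wrist_force: [-0.1, 0.1, -0.1]
width: 0.0297
```

```bash
python3 -c "
from h import *
from jars import caps
for n in ('top','side'):
  shot(n,n+'z'); caps(n+'z',.075,(.38,.62,-.4,-.1)); caps(n+'z',.054,(.50,.60,-.36,-.27))
  for t in ('0','z'):
    P,p=cloud(n+t); m=(abs(P[...,0]-.53)<.04)&(P[...,1]>.1)&(P[...,1]<.32)&(P[...,2]>.09);print(n,t,'lid z',np.median(P[m][:,2]),len(P[m]), 'slope', np.polyfit(P[m][:,0],P[m][:,2],1)[0])
    m=(P[...,2]>.115)&(P[...,1]>.345)&(P[...,1]<.40)&(P[...,0]<.62)&(P[...,0]>.4);q=P[m];print('ball',np.median(q,0))
"
```

```text
topz n 204 circ [ 537.  -245.2] r 22.1 mean [ 536.2 -245.4   73.7]
topz n 210 circ [ 524.7 -183.2] r 22.1 mean [ 524.  -182.8   73.5]
topz n 221 circ [ 463.1 -260. ] r 22.3 mean [ 462.7 -259.3   73.7]
topz n 221 circ [ 463.3 -332.1] r 22.0 mean [ 462.8 -331.8   73.7]
topz n 218 circ [ 451.9 -197.2] r 22.1 mean [ 451.6 -196.6   73.7]
topz n 204 circ [ 546.1 -310.9] r 22.2 mean [ 545.4 -310.3   53.4]
top 0 lid z 0.11181824322758582 2609 slope 0.002949357033812909
ball [0.50730248 0.36217068 0.13513212]
top z lid z 0.1117751639734198 1959 slope 0.003589363718598598
ball [0.56320583 0.36050924 0.1341834 ]
sidez n 144 circ [ 463.  -328.1] r 24.2 mean [ 464.8 -325.6   74.6]
sidez n 77 circ [ 460.4 -259.2] r 20.3 mean [ 459.5 -260.5   75.4]
sidez n 43 circ [ 515. -175.] r 14.1 mean [ 511.6 -176.    74.3]
sidez n 26 circ [ 438.3 -186.8] r 11.9 mean [ 436.7 -184.8   73.5]
side 0 lid z 0.11398234534267071 2793 slope 0.0045999700262347705
ball [0.50765147 0.37251944 0.1369972 ]
side z lid z 0.11404764778684995 2803 slope 0.003909105997781589
ball [0.56310457 0.37157461 0.13686478]
```

View pics/sidez.png

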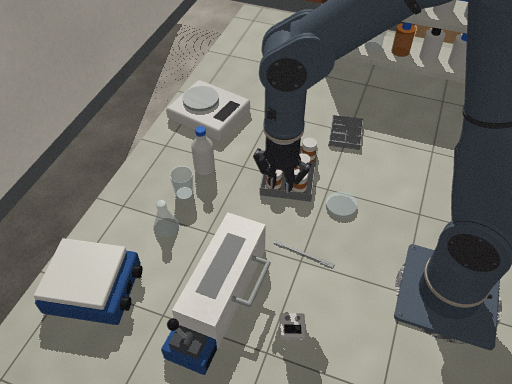

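View pics/topz.png

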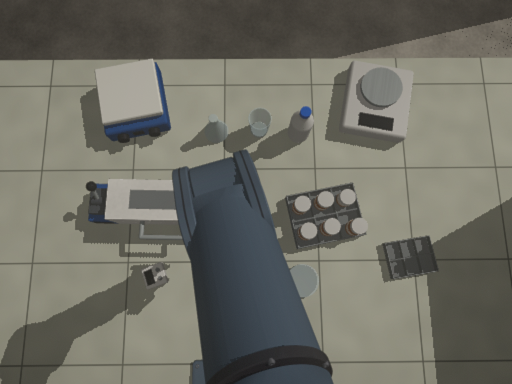

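```bash
python3 -c "
from h import *
print(status.get_state()['clock'],workorder.close_job())"
```

```text
the job is handed in; nothing more can be done
46.45 None
```

I finished all the steps in the order asked and handed the job in at about 46 s. I switched the lever off, opened the lid to its stop, and moved all five jars into the five free cells. I then swung the lid shut and moved the robot clear.

**Last checks:**
- **Lever:** the tip has moved 55 mm to the back and was against its stop.
- **Lid:** the top sits at the same height and slope as at the start, so it is shut.
- **Jars:** all five cap tops are level at 74 mm, so the jars are standing upright in separate cells.
- **Short jar and bystanders:** the short jar is still in its cell, and the other things on the bench look unmoved in the pictures. I compared the bench items by eye only.

**What didn't go cleanly:**
- **First jar, placing:** it caught a divider on its first try and tilted about 7° in the grip. I re-centred it and set it down, pressing with about 33 N on the wrist.
- **First jar, later shift:** it had moved about 16 mm by the time I placed the third jar. This was probably the expected knock, though I did not see it happen. The jar is upright against a corner of its own cell, and I left it there.
- **Final camera view:** the side camera's view of the crate was partly blocked by the arm. The final jar positions come from the top camera, and they agree with the unobstructed views from both cameras taken just before I closed the lid.

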